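# Unload the cured bearing blocks from the crank vise

## Task

The nip-roller bearing blocks in the bonding vise have cured: turn both wing-headed lock bolts on the sliding jaw anticlockwise to their end stops, swing the handwheel's folded handle out until it stands upright, crank anticlockwise (seen from above) until the jaw is fully open, and fold the handle down flat again so that it is out of the way. Only then lift out every bearing block and stand it upright on its foot in the empty steel tray; leave the other things on the bench where they are.

Things in the scene. Friction and masses are not known exactly. Their poses are not given: they have to be found in the camera images.
- vise: grey vise fixed to the worktop, bed 190x315x18 mm. Origin under the bed, z up, +y from handwheel to jaws (yaw near pi: wheel at the robot's left). Vise frame, mm: bed top z 18; fixed jaw x +-92, y 115..145, top z 44; sliding jaw and carriage x +-92, y -15..78 when closed, top z 44; gearbox round y -95, top z 59. The blocks stand between the jaws in a row along x
- jaw (a joint): sliding jaw, m: 0 closed, 0.024 fully open (stop). It moves toward the vise's -y, driven only by the handwheel's screw, 10 mm a turn; a tight lock bolt blocks it. Closed, its lip overhangs the feet of the blocks and holds them down
- jaw_face (a point): middle of the top edge of the sliding jaw's clamping face, 44 mm above the worktop; axes as the vise's
- bolt_a (a joint): captive lock bolt at the carriage's -x end (vise frame), rad: 0 tight, grows anticlockwise seen from above (loosening), end stop 1.9. Starts at 0 to 0.3. Needs about 0.06 N m, stays where left. It rises 8 mm over the whole turn and frees the jaw after about 1.5 rad
- bolt_b (a joint): the same at the carriage's +x end
- bolt_a_wing (a point): on the axis of lock bolt a, at mid height of its black wing head; z up, x along the wing, turns with it. The wing is a bar 46 mm long (x), 12.5 mm thick (y), 19 mm high, top 73 mm above the worktop while tight, on a hub of 21 mm diameter. Axis at x -55, y 10 mm in the vise's frame (jaw closed); it moves with the jaw
- bolt_b_wing (a point): the same for lock bolt b, axis at x +55, y 10 mm in the vise's frame
- wheel (a joint): handwheel: black disc of 52 mm radius, vertical axis at x 0, y -95 mm in the vise's frame, upper face 78 mm above the worktop. rad: 0 with the jaw closed, grows anticlockwise seen from above, opening the jaw; 15.1 (2.4 turns) is fully open. Needs about 0.1 N m, stays where left
- wheel_hub (a point): centre of the handwheel's upper face; z up, turns with the wheel; its x axis points from the handle's hinge across the centre
- handle (a joint): fold-away handle on the handwheel, rad: 0 folded flat across the wheel, 1.57 upright (stop). The hinge pin lies level, 13 mm above the wheel's face, 42 mm from its axis on the -x side of wheel_hub, parallel to that point's y. Stiff hinge (0.06 N m): it stays where left
- handle_grip (a point): point on the handle's axis 50 mm from the hinge pin, the place to take it; x along the handle to its free end (12 mm further), y along the pin. Free-spinning round black sleeve, 18 mm diameter, 14 to 62 mm from the pin. Folded, it lies 4 mm above the wheel's face; pinch it across y and swing it in an arc about the pin, turning between the pads. Upright, its top is at 153 mm
- parts_tray: empty shallow steel tray, loose, 128 x 208 mm, rim 16 mm high, floor 2 mm thick, inside 124 x 204 mm; origin under its middle, x across, y along, z up
- block_1: aluminium bearing block: body 30 (x) x 36 (y) x 60 mm high, a foot 10 mm high sticking out 12 mm to its -y, a brass bush in a bore along x; 0.18 kg. Origin: centre of the body's underside, z up. In the vise: axes as the vise's, underside at 18 mm, top at 78 mm, 34 mm above the jaws; grip it across y from above; pitch 42 mm. Two to four are there, an absent one reads None
- block_2: another bearing block, as block_1
- block_3: another bearing block, as block_1
- block_4: another bearing block, as block_1
- film_spare: spare film roll, 62 mm wide, 45 mm high, bystander; origin under its middle
- brass_weight: brass press weight, 33 mm wide, 37 mm high, bystander; origin under its middle
- swab_jar: glass jar with swabs, 44 mm wide, 80 mm high, bystander; origin under its middle

How it is judged (in metres and radians):
On the way, in this order (a step that is already met when the one before it is completed fails the run):
1. both lock bolts are loose (past 1.7 rad) and the handle stands out (past 1.3 rad), the jaw still closed (under 4 mm) (value of joint each of bolt_a, bolt_b above 1.7 rad and value of joint handle above 1.3 rad and value of joint jaw below 0.004 m), for 0.2 s.
2. the jaw is cranked open (over 21 mm) with the handle out (past 0.9 rad) (value of joint jaw above 0.021 m and value of joint handle above 0.9 rad), for 0.1 s.
3. the handle is folded flat again (under 0.2 rad) while the blocks still stand on the vise's bed (value of joint handle below 0.2 rad and value of joint jaw above 0.021 m and z of each of block_1, block_2, block_3, block_4 in the frame of vise below 0.03 m and horizontal distance between each of block_1, block_2, block_3, block_4 and vise below 0.16 m), for 0.2 s.
At the end, for the whole second after the job is handed in: every block present stands in the tray at rest on its foot (tilt under 0.12 rad, origin inside +-55 mm across, +-95 mm along, under 12 mm above the tray's underside); jaw open over 21 mm, handle under 0.2 rad, both bolts past 1.7 rad, tray flat (value of joint each of bolt_a, bolt_b above 1.7 rad and value of joint jaw above 0.021 m and value of joint handle below 0.2 rad and angle between parts_tray's own z axis and vertical below 0.05 rad and x of block_1 in the frame of parts_tray between -0.055 and 0.055 m and y of block_1 in the frame of parts_tray between -0.095 and 0.095 m and z of each of block_1, block_2, block_3, block_4 in the frame of parts_tray below 0.012 m and angle between each of block_1, block_2, block_3, block_4's own z axis and vertical below 0.12 rad and linear speed of each of block_1, block_2, block_3, block_4 below 0.03 m/s and x of block_2 in the frame of parts_tray between -0.055 and 0.055 m and y of block_2 in the frame of parts_tray between -0.095 and 0.095 m and x of block_3 in the frame of parts_tray between -0.055 and 0.055 m and y of block_3 in the frame of parts_tray between -0.095 and 0.095 m and x of block_4 in the frame of parts_tray between -0.055 and 0.055 m and y of block_4 in the frame of parts_tray between -0.095 and 0.095 m); the robot touches nothing.
It fails at once if a bystander (the spare film roll) is moved more than 3 cm (distance of film_spare from where it was at the start of the episode above 0.03 m).
It fails at once if a bystander (the brass weight) is moved more than 3 cm (distance of brass_weight from where it was at the start of the episode above 0.03 m).
It fails at once if a bystander (the jar of swabs) is moved more than 3 cm (distance of swab_jar from where it was at the start of the episode above 0.03 m).
Of block_1, block_2, block_3, block_4 only 2 to 4 are there at a start; the rules pass over those that are not, and their reading is None.
At some moment in a run one of parts_tray may be knocked a few centimetres aside while the robot is not near it.
Once in a run the grip may slacken for a moment while it holds something.
It also fails if it takes over 210 s, if anything falls off the work surface, if the arm or the gripper's body presses on something with over 40 N, if the wrist force passes 120 N, or if a joint passes its speed limit or range.

## Robot

A 6-joint arm with a two-finger parallel gripper is mounted at the origin on a cart in front of the work surface, level with it; the furniture and walls round the work are solid. World frame = base frame: x ahead of the robot, y to its left, z up, the work surface at z = 0. Lengths are in mm, angles in rad, forces in N, time in s.
With the tool pointing down it reaches from about 325 to 775 mm from the base axis. Payload 9.3 kg.
Tool frame: the origin (TCP) lies at the very end of the fingers, on their centre line; the grasp point (between the pads) lies 19 mm behind it; y points along the fingers, x is the direction in which the jaws open and shut, and the axes are right-handed (so a half turn about y gives the same grasp; the last joint's range is limited). The gripper opens to 85 mm and grips with 20 to 120 N. Pads are 22 mm wide; open, the fingers measure 114 mm over their backs; the gripper's body (76 mm by 85 mm) begins 54 mm behind the grasp point. The pads swing forward as they close: fully open they stand 13 mm farther back than shut.
Start: joints at [1.093, 0.259, 0.021, 1.334, 0, 1.418], TCP at [175.517, 521.239, 231.279] pointing down, gripper open.
Joint ranges: [-3.04, 3.04], [-0.91, 1.82], [-1.04, 1.36], [-1.92, 1.95], [-1.52, 1.45], [-3.14, 3.14]. Speed limits (rad/s): [2.22, 2.22, 2.79, 3.14, 3.14, 3.14].

## Interface

Orientations are given as a unit quaternion [x, y, z, w].
In Python, from bench import observe, imaging, ctrl gives the robot as it stands.
- The arm moves only by the shell command python3 -m handwheel 'ROWS' [FORCE]. ROWS is JSON, a list of rows, each a list of 5 numbers: the closure, from 0 (fully open) to 1 (shut), then the shift along the tool's x, y, z in m, then the turn about the tool's y in rad. In form: [[fingers, dx, dy, dz, roll], ...]. A call has 1 to 8 rows; each row is the pose to reach, as a shift and turn from the pose measured when the call began, along the tool's axes at that moment; what a row does not reach only later rows make up. A row lasts 1/10 s, in which the tool goes at most 50 mm and 8.59 degrees, less where a joint would pass 70% of its speed; a pose out of reach is approached as far as the arm can. A call with a gripper value outside its range is refused whole. The fingers move at their own pace and stop on an object; FORCE is the grip in N (left out, the last holds). Time passes only in rows, so rows that repeat a pose let the fingers close. It gives the time, the measured TCP pose, the force and the opening at its end, in the units of the state.
- observe(): the state, without advancing time (a new reading comes with each control period).
- imaging.read_camera(name): name is "scene" or "side" or "wrist"; returns (picture, depth): 400x640x3 uint8, red, green, blue; 400x640 float32, mm along the optical axis (not along the pixel's ray), 0 where there is no reading.
- imaging.calibration(name): a dict with "K" (3x3 intrinsics, pixels), "k1" (the pictures are not rectified: a ray, as slopes to the right and down, at radius r is drawn at 1 + k1 r^2 times it, then the intrinsics apply), "view" (4x4, takes a point from world to camera coordinates); the wrist camera has in their place "tool_from_camera" (4x4, takes a point from camera to tool coordinates, whose origin is the TCP and whose axes are the tool frame's). Camera axes: x right, y down, z forward; pixel columns grow to the right and rows downward; lengths in mm; the calibration is good to about 2 mm. A picture is of the moment at which its call begins: read the wrist's pose just before it. calibration takes no time and is no camera call.
- ctrl.sign_off(): hands the job in, once; it reports no verdict.
The state is a dict: "t": time; "joint_pos": joint angles; "dq": joint speeds; "joint_torque": joint torques, N m; "eef_pos": TCP position; "tcp_rot": TCP orientation; "force": force on the tool from outside, world axes, zero at the start; "torque": the same for the moment, N m; "finger_gap": finger opening in mm.
Only numpy, scipy, OpenCV 4.12 (cv2) and the standard library are available. Lean on these libraries where they do the work, as an engineer would, in place of code of your own. Each camera call takes 0.05 s, during which the arm holds its last target.

## Working session

There is one attempt and no reset: what is moved stays moved. The work goes in short steps, Python scripts to look and compute and a shell command to move; the robot and the scene stay as the last step left them, time stands still between calls to the robot, and variables do not carry over. Pictures are saved under pics/ and viewed, and the job is handed in when it is done.

```bash
ls; mkdir -p pics
cat > h.py <<'E'
import numpy as np, cv2
from scipy.spatial.transform import Rotation as R
from bench import observe, imaging, ctrl
def tcp():
    s=observe(); return np.array(s["eef_pos"]),R.from_quat(s["tcp_rot"]).as_matrix(),s
def show(name,fn):
    p,d=imaging.read_camera(name); cv2.imwrite("pics/"+fn,p[:,:,::-1]); return p,d
def und(name,uv):
    c=imaging.calibration(name);K=np.array(c["K"]);k=c["k1"]
    uv=np.atleast_2d(np.array(uv,float))
    return cv2.undistortPoints(uv.reshape(-1,1,2),K,np.array([k,0,0,0,0.])).reshape(-1,2)
def w_from_cam(name,pose=None):
    c=imaging.calibration(name)
    if "view" in c: return np.linalg.inv(np.array(c["view"]))
    p,Rm=pose; T=np.eye(4);T[:3,:3]=Rm;T[:3,3]=p
    return T@np.array(c["tool_from_camera"])
def ray(name,uv,pose=None):
    n=und(name,uv);T=w_from_cam(name,pose)
    d=np.c_[n,np.ones(len(n))]@T[:3,:3].T
    return T[:3,3],d
def onz(name,uv,z,pose=None):
    o,d=ray(name,uv,pose); s=(z-o[2])/d[:,2]; return o+d*s[:,None]
def dep(name,d,uv,pose=None):
    o,r=ray(name,uv,pose); z=np.array([d[int(round(v)),int(round(u))] for u,v in np.atleast_2d(uv)])
    return o+r*z[:,None]
def cloud(name,d,pose=None):
    v,u=np.mgrid[0:400,0:640]; o,r=ray(name,np.c_[u.ravel(),v.ravel()],pose)
    P=o+r*d.ravel()[:,None]; P[d.ravel()<=0]=np.nan; return P.reshape(400,640,3)
E
python3 - <<'E'
from h import *
p,Rm,s=tcp(); print(s["finger_gap"],p,Rm.round(3),s["force"])
for n in("scene","side","wrist"):
    pic,d=show(n,n+"0.png"); np.save("pics/"+n+"0.npy",d)
    c=imaging.calibration(n); print(n,np.array(c["K"]).round(1).tolist(),c["k1"])
    print(w_from_cam(n,(p,Rm)).round(3))
E
```

```text
pics
85.56646187732399 [175.38683119 520.98931265 230.68124911] [[ 0.319 -0.001 -0.948]
 [ 0.948 -0.001  0.319]
 [-0.001 -1.     0.   ]] [-0.08737668  0.03596529  0.43447669]
scene [[364.6, 0.0, 316.8], [0.0, 364.6, 207.7], [0.0, 0.0, 1.0]] -0.04551670142438957
[[ 6.45000e-01 -5.46000e-01  5.34000e-01  1.16396e+02]
 [-7.64000e-01 -4.49000e-01  4.64000e-01 -4.50925e+02]
 [-1.40000e-02 -7.08000e-01 -7.07000e-01  7.12533e+02]
 [ 0.00000e+00  0.00000e+00  0.00000e+00  1.00000e+00]]
side [[426.2, 0.0, 320.4], [0.0, 426.2, 197.1], [0.0, 0.0, 1.0]] -0.08959243491241699
[[ 9.92000e-01 -8.90000e-02  8.50000e-02  4.97822e+02]
 [-1.21000e-01 -6.04000e-01  7.88000e-01 -7.78661e+02]
 [-1.90000e-02 -7.92000e-01 -6.10000e-01  6.38397e+02]
 [ 0.00000e+00  0.00000e+00  0.00000e+00  1.00000e+00]]
wrist [[320.7, 0.0, 320.0], [0.0, 320.7, 195.3], [0.0, 0.0, 1.0]] -0.0567576691643445
[[ 3.19000e-01  9.12000e-01  2.56000e-01  1.10118e+02]
 [ 9.48000e-01 -3.07000e-01 -8.70000e-02  5.42086e+02]
 [-1.00000e-03  2.71000e-01 -9.63000e-01  3.73045e+02]
 [ 0.00000e+00  0.00000e+00  0.00000e+00  1.00000e+00]]
```

View pics/scene0.png

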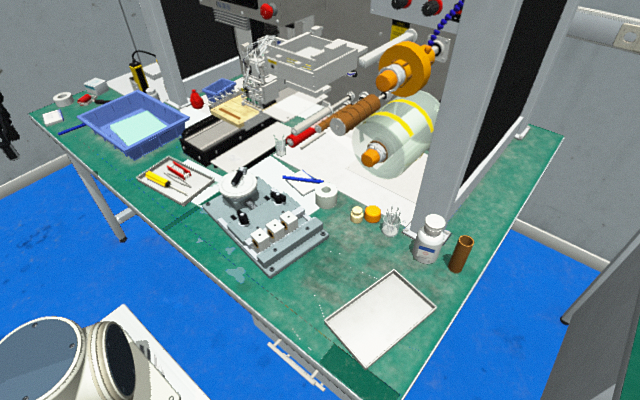

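View pics/side0.png

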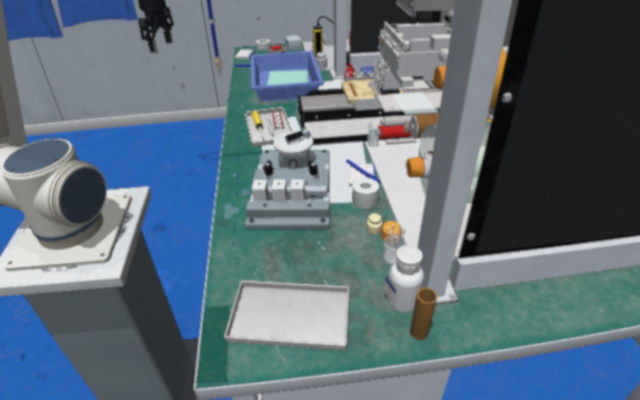

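View pics/wrist0.png

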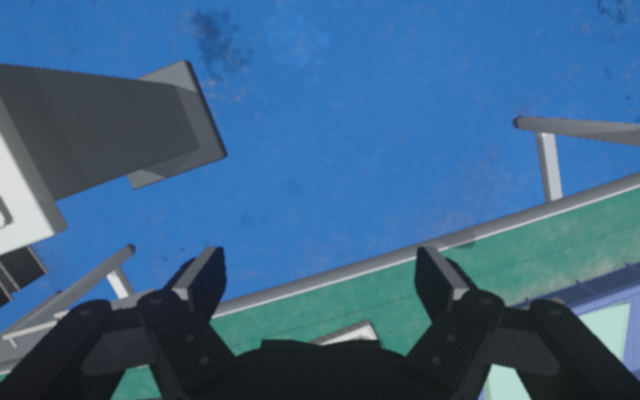

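The scene view shows the vise round (265,225), with the wheel at (240,187), three white blocks at (255-290, 215-240) and the empty tray at (380,318). The bystanders stand to its right. Next I'll zoom in and get depth.

Run:
```python
from h import *
a=cv2.imread("pics/scene0.png")[155:285,190:340]; cv2.imwrite("pics/s0z.png",cv2.resize(a,None,fx=4.5,fy=4.5,interpolation=2))
a=cv2.imread("pics/side0.png")[115:235,235:345]; cv2.imwrite("pics/d0z.png",cv2.resize(a,None,fx=4.8,fy=4.8,interpolation=2))
for n in("scene","side"):
    d=np.load(f"pics/{n}0.npy"); P=cloud(n,d)
    m=(P[...,2]>70)&(P[...,2]<160)&(P[...,0]>250)&(P[...,0]<650)&(P[...,1]>-150)&(P[...,1]<350)
    k,l,st,c=cv2.connectedComponentsWithStats(m.astype(np.uint8))
    for i in range(1,k):
        if st[i,4]>15: q=P[l==i]; print(n,st[i],q.min(0).round(),q.max(0).round(),np.median(q,0).round())
```

```text
scene [218 167  39  31 845] [484. 142.  70.] [584. 243. 101.] [531. 187.  76.]
scene [270 191  16   7  52] [565.  62.  70.] [583. 102.  76.] [573.  81.  72.]
scene [236 210  12  12  63] [455.  75.  70.] [475. 118.  76.] [464.  95.  72.]
scene [279 211  19  15 168] [513. -19.  70.] [545.  19.  81.] [527.  -3.  77.]
scene [266 219  18  16 174] [472. -12.  70.] [505.  24.  81.] [486.   3.  77.]
scene [250 228  19  16 181] [428.  -6.  70.] [460.  32.  80.] [443.  10.  77.]
side [273 129  40  26 748] [481. 137.  70.] [584. 245. 103.] [534. 184.  78.]
side [264 160   8  12  56] [456.  73.  70.] [473. 117.  77.] [465.  92.  74.]
side [308 161  10  10  53] [564.  59.  70.] [582.  99.  76.] [573.  80.  73.]
side [252 180  15  12 165] [428.  -8.  71.] [460.  32.  82.] [444.   8.  78.]
side [272 180  14  13 164] [472. -14.  70.] [503.  25.  81.] [487.   1.  78.]
side [290 180  14  13 165] [512. -20.  70.] [544.  19.  81.] [528.  -7.  78.]
```

View pics/s0z.png

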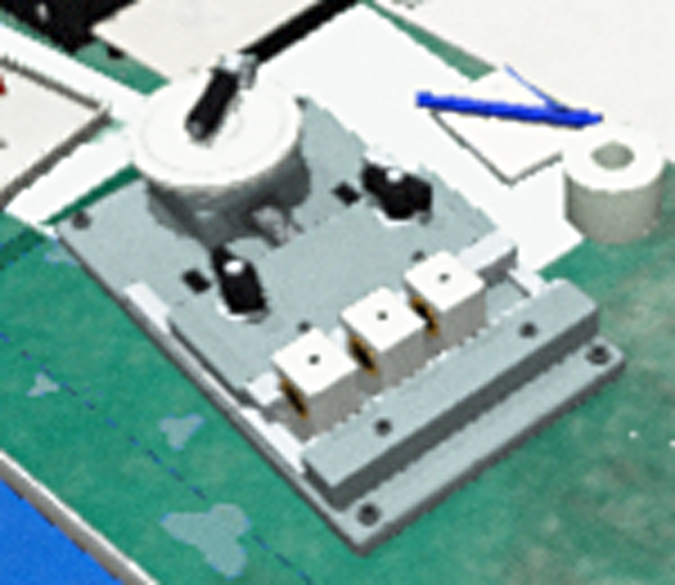

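View pics/d0z.png

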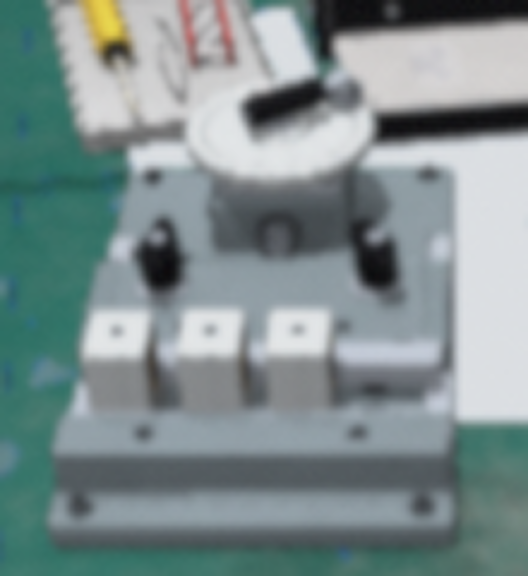

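```bash
cat >> h.py <<'E'
def go(pos,yaw=None):
    """print row shift needed for TCP target (world mm) and yaw of tool x"""
    p,Rm,s=tcp(); d=Rm.T@(np.array(pos,float)-p)/1000
    y0=np.arctan2(Rm[1,0],Rm[0,0]); 
    roll=0 if yaw is None else -((yaw-y0+np.pi)%(2*np.pi)-np.pi)
    print("row:",d.round(4).tolist(),"roll",round(float(roll),4),"| yaw",round(float(y0),3),"tilt",(np.degrees(np.arccos(-Rm[2,1]))).round(2))
def st():
    p,Rm,s=tcp(); print("t",round(s["t"],2),"p",p.round(1),"yaw",round(float(np.arctan2(Rm[1,0],Rm[0,0])),4),"ytool",Rm[:,1].round(3),"gap",round(s["finger_gap"],1),"F",np.round(s["force"],1),"T",np.round(s["torque"],2),"j",np.round(s["joint_pos"],2))
E
python3 -c "
from h import *
go([520,60,340],0);st()"
```

```text
row: [-0.3271, -0.109, -0.4737] roll 1.246 | yaw 1.246 tilt 0.06
t 0.15 p [175.4 521.1 230.8] yaw 1.246 ytool [-0.    -0.001 -1.   ] gap 85.2 F [-0.2 -0.3  0.2] T [-0.06  0.    0.03] j [1.09 0.26 0.02 1.33 0.   1.42]
```

```bash
python3 -m handwheel '[[0,0,-0.05,0,0],[0,-0.05,-0.1,-0.05,0.15],[0,-0.09,-0.11,-0.1,0.3],[0,-0.13,-0.11,-0.15,0.45],[0,-0.17,-0.11,-0.2,0.6],[0,-0.2,-0.11,-0.25,0.75],[0,-0.23,-0.11,-0.3,0.9],[0,-0.26,-0.11,-0.35,1.05]]'; python3 -c "
from h import *
go([520,60,340],0);st()"
```

```text
t: 0.95
eef_pos: [362.4, 238.8, 339.9]
tcp_rot: [0.704, 0.067, -0.067, -0.704]
force: [0.8, 1.4, 0.3]
finger_gap: 85.3
row: [0.1209, 0.0, -0.2053] roll 0.1901 | yaw 0.19 tilt 0.03
t 0.95 p [362.4 238.8 339.9] yaw 0.1901 ytool [ 0.    -0.001 -1.   ] gap 85.3 F [0.8 1.4 0.3] T [ 0.03 -0.05 -0.  ] j [ 0.39  0.05  0.04  1.56 -0.    1.77]
```

```bash
python3 -m handwheel '[[0,0.12,0,-0.205,0.19],[0,0.12,0,-0.205,0.19],[0,0.12,0,-0.205,0.19],[0,0.12,0,-0.205,0.19],[0,0.12,0,-0.205,0.19],[0,0.12,0,-0.205,0.19],[0,0.12,0,-0.205,0.19]]'
python3 - <<'E'
from h import *
st(); p,Rm,s=tcp(); np.savez("pics/w1p.npz",p=p,R=Rm)
pic,d=show("wrist","w1.png"); np.save("pics/w1.npy",d)
E
```

```text
t: 1.65
eef_pos: [519.3, 59.4, 339.2]
tcp_rot: [0.707, -0.001, 0.0, -0.707]
force: [0.2, 0.3, 0.2]
finger_gap: 85.2
t 1.65 p [519.3  59.4 339.2] yaw -0.0019 ytool [-0.002 -0.    -1.   ] gap 85.2 F [0.2 0.3 0.2] T [ 0.02 -0.   -0.  ] j [-0.05  0.2   0.22  1.59 -0.    1.53]
```

View pics/w1.png

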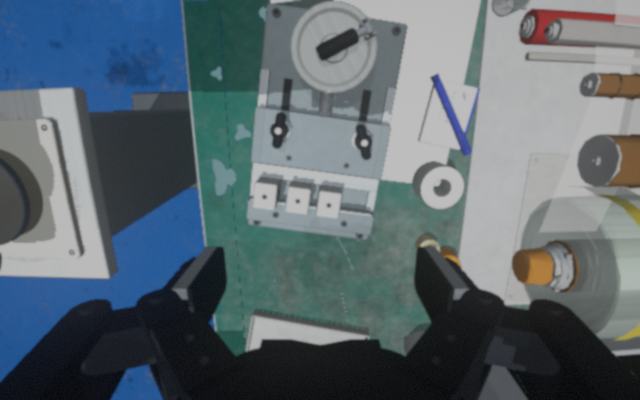

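The wrist view shows the vise upright in the picture: wheel centre near (334,46), handle black bar (318..358, 30..55), wings at (279,130) and (363,141), and block tops at (264,197), (297,200) and (329,204). I'll measure them by mask.

Run:
```python
from h import *
im=cv2.imread("pics/w1.png"); d=np.load("pics/w1.npy"); z=np.load("pics/w1p.npz"); pose=(z["p"],z["R"])
cv2.imwrite("pics/w1z.png",cv2.resize(im[0:250,235:420],None,fx=3.2,fy=2.4*3.2/2.4 if 0 else 3.2,interpolation=2)[:600*2:1][:800])
P=cloud("wrist",d,pose); mx=im.max(2)
# wings: dark and height>58
for nm,(u0,u1,v0,v1) in {"b":(262,298,105,155),"a":(345,383,115,165)}.items():
    m=np.zeros(mx.shape,bool); m[v0:v1,u0:u1]=True
    m&=(P[...,2]>60)&(P[...,2]<85)
    ys,xs=np.nonzero(m); q=P[m]; r=cv2.minAreaRect(q[:,:2].astype(np.float32))
    c=q[:,:2].mean(0); w,V=np.linalg.eigh(np.cov((q[:,:2]-c).T)); ax=V[:,1]
    print(nm,len(q),"px",xs.mean(),ys.mean(),"z",np.median(q[:,2]),"c",c,"rect",r,"axis",np.arctan2(ax[1],ax[0])%np.pi)
# wheel disc
m=(P[...,2]>70)&(P[...,2]<84)&(P[...,1]>120)&(P[...,0]<600)&(P[...,0]>460); q=P[m]
c,r=cv2.minEnclosingCircle(q[:,:2].astype(np.float32)); print("wheel",c,r,np.median(q[:,2]))
m=(P[...,2]>88)&(P[...,1]>120)&(P[...,0]<620)&(P[...,0]>450)&(P[...,2]<120); q=P[m]
print("handle",len(q),np.median(q[:,2]),q.min(0),q.max(0),cv2.minAreaRect(q[:,:2].astype(np.float32)))
for u0,u1 in((250,281),(282,314),(315,345)):
    m=np.zeros(mx.shape,bool); m[170:225,u0:u1]=True; m&=(P[...,2]>73)&(P[...,2]<84); q=P[m]
    print("blk",len(q),np.median(q[:,2]),q[:,:2].mean(0),cv2.minAreaRect(q[:,:2].astype(np.float32)))
```

```text
b 449 px 278.98218262806233 129.93095768374164 z 72.27121824948824 c [466.62207577  97.04588947] rect ((465.9007263183594, 96.47013092041016), (22.139362335205078, 44.703773498535156), 6.347289562225342) axis 1.397377299392364
a 432 px 362.6666666666667 141.76388888888889 z 71.38534655707056 c [572.67367218  81.9043091 ] rect ((573.2239990234375, 81.68272399902344), (43.91704177856445, 21.65813636779785), 87.77898406982422) axis 1.8120015231946596
wheel (534.489013671875, 192.76951599121094) 52.14384078979492 75.62843212120288
handle 992 96.87861774903374 [514.10284368 177.41257394  88.08879093] [582.60056488 222.94230512 102.3235207 ] ((546.9793701171875, 199.81521606445312), (70.54875946044922, 21.008445739746094), 24.633249282836914)
blk 607 77.64756287417345 [445.94882208  12.471212  ] ((445.43035888671875, 11.549812316894531), (36.21075439453125, 30.264677047729492), 82.35063171386719)
blk 599 77.59974550419992 [489.23321349   6.40808165] ((489.11114501953125, 5.757774353027344), (35.47883987426758, 29.85369110107422), 82.08084106445312)
blk 592 77.57948137594948 [529.89552371   0.77071881] ((529.967041015625, -0.044464111328125), (35.696800231933594, 29.93747901916504), 82.06893920898438)
```

View pics/w1z.png

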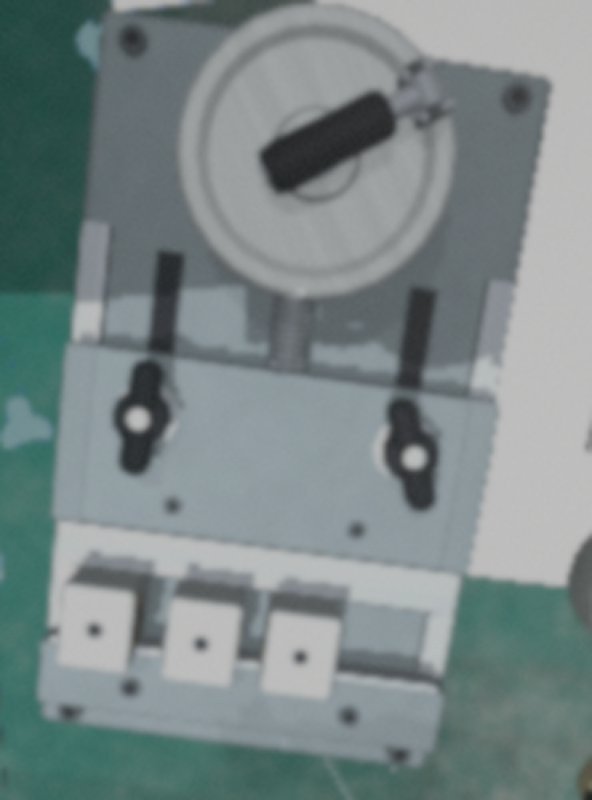

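```bash
python3 -c "
from h import *
go([465.5,96.5,120],-0.18);st()"
```

```text
row: [-0.0531, 0.2197, 0.0364] roll 0.1795 | yaw -0.0 tilt 0.05
t 1.7 p [518.8  60.2 339.7] yaw -0.0005 ytool [-0.001 -0.    -1.   ] gap 85.3 F [0.6 0.5 0.3] T [ 0.02  0.   -0.03] j [-0.05  0.2   0.22  1.59 -0.    1.53]
```

```bash
python3 -m handwheel '[[0.55,-0.053,0.05,0.0365,0.18],[0.55,-0.053,0.1,0.0365,0.18],[0.55,-0.053,0.15,0.0365,0.18],[0.55,-0.053,0.2,0.0365,0.18],[0.55,-0.053,0.22,0.0365,0.18],[0.55,-0.053,0.22,0.0365,0.18],[0.55,-0.053,0.22,0.0365,0.18]]' 60
python3 - <<'E'
from h import *
st(); go([465.5,96.5,57],-0.18); show("wrist","w2.png")
p,d=imaging.read_camera("side"); cv2.imwrite("pics/d2.png",cv2.resize(p[80:240,220:370],None,fx=4,fy=3.75)[:,:,::-1])
E
```

```text
t: 2.4
eef_pos: [465.4, 97.4, 121.0]
tcp_rot: [0.704, -0.063, 0.063, -0.704]
force: [0.2, -0.4, 0.8]
finger_gap: 38.3
t 2.4 p [465.4  97.4 121. ] yaw -0.1791 ytool [-0.001 -0.    -1.   ] gap 38.3 F [ 0.2 -0.4  0.8] T [-0.03 -0.01 -0.03] j [ 0.03  0.2  -0.36  1.02 -0.    1.78]
row: [0.0003, 0.064, -0.0008] roll 0.0009 | yaw -0.179 tilt 0.05
```

View pics/w2.png

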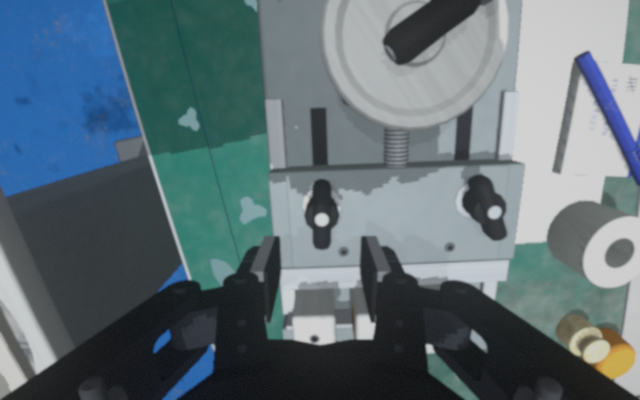

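View pics/d2.png

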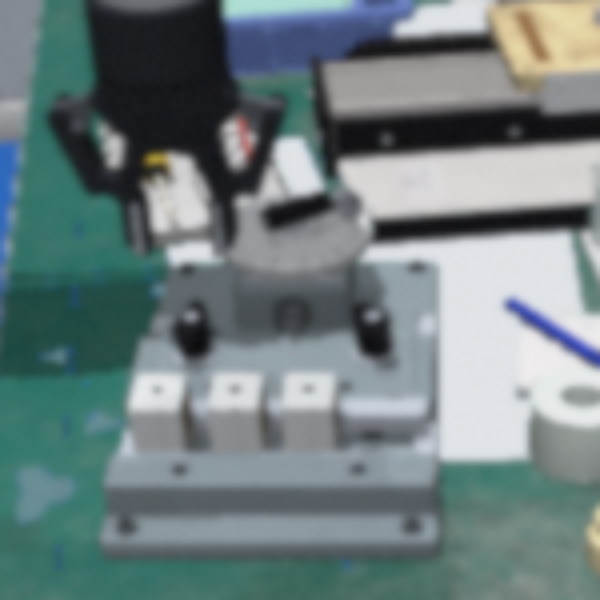

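The wing stands vertical in the wrist picture with its cap at (321,218), midway between the fingers at (265) and (375). I'll check the cap positions across the two views.

Run:
```python
from h import *
z=np.load("pics/w1p.npz"); A=(z["p"],z["R"]); p,Rm,s=tcp(); B=(p,Rm)
for n,u1,u2 in(("b",(278.1,130.9),(321.5,219)),("a",(364.1,142.8),(494,212.5)),):
    o1,d1=ray("wrist",u1,A);o2,d2=ray("wrist",u2,B)
    t=np.linalg.lstsq(np.c_[d1[0],-d2[0]],o2-o1,rcond=None)[0]
    print(n,(o1+d1[0]*t[0]).round(1),(o2+d2[0]*t[1]).round(1))
go([465.5,96.5,57],-0.18)
```

```text
b [466.4  96.3  77.5] [467.9  96.7  77.3]
a [573.5  81.6  79.6] [574.1  82.2  79.6]
row: [-0.0015, 0.0653, -0.0009] roll 0.0003 | yaw -0.18 tilt 0.17
```

```bash
python3 -m handwheel '[[0.55,0,0.03,-0.001,0],[0.55,0,0.05,-0.001,0],[0.55,0,0.062,-0.001,0],[0.55,0,0.064,-0.001,0],[1,0,0.064,-0.001,0],[1,0,0.064,-0.001,0],[1,0,0.064,-0.001,0],[1,0,0.064,-0.001,0]]' 60; python3 -m handwheel '[[1,0,0,0,0],[1,0,0,0,0]]'; python3 -c "
from h import *
st()"
```

```text
t: 3.3
eef_pos: [466.8, 96.4, 60.0]
tcp_rot: [-0.704, 0.062, -0.065, 0.704]
force: [-5.7, 1.5, 10.7]
finger_gap: 11.1
t: 3.5
eef_pos: [466.5, 96.4, 60.3]
tcp_rot: [-0.704, 0.062, -0.065, 0.705]
force: [-3.0, 1.4, -2.3]
finger_gap: 11.2
t 3.5 p [466.5  96.4  60.3] yaw -0.1793 ytool [ 0.004  0.    -1.   ] gap 11.2 F [-3.   1.4 -2.3] T [0.08 0.68 0.01] j [ 0.03  0.25 -0.46  0.86  0.    1.78]
```

```bash
python3 -m handwheel '[[1,0,-0.0005,0,-0.13],[1,0,-0.001,0,-0.26],[1,0,-0.0015,0,-0.39],[1,0,-0.002,0,-0.52],[1,0,-0.0025,0,-0.65],[1,0,-0.003,0,-0.78],[1,0,-0.004,0,-0.91],[1,0,-0.0045,0,-1.04]]'; python3 -c "
from h import *
st()"
```

```text
t: 4.3
eef_pos: [466.5, 96.9, 64.8]
tcp_rot: [0.642, 0.298, -0.295, -0.642]
force: [0.4, 2.4, -7.0]
finger_gap: 10.5
t 4.3 p [466.5  96.9  64.8] yaw 0.8662 ytool [ 0.003  0.002 -1.   ] gap 10.5 F [ 0.4  2.4 -7. ] T [ 0.8  -0.03  0.  ] j [ 0.03  0.25 -0.45  0.87  0.    0.73]
```

```bash
python3 -m handwheel '[[1,0,0,0,-0.13],[1,0,-0.0005,0,-0.26],[1,0,-0.001,0,-0.39],[1,0,-0.0015,0,-0.52],[1,0,-0.002,0,-0.65],[1,0,-0.0025,0,-0.75],[1,0,-0.003,0,-0.85],[1,0,-0.003,0,-0.92]]'; python3 -c "
from h import *
st();show('wrist','w3.png')"
```

```text
t: 5.1
eef_pos: [466.3, 97.1, 67.9]
tcp_rot: [0.444, 0.552, -0.55, -0.443]
force: [-2.6, 2.8, -4.9]
finger_gap: 10.8
t 5.1 p [466.3  97.1  67.9] yaw 1.7861 ytool [ 0.003  0.003 -1.   ] gap 10.8 F [-2.6  2.8 -4.9] T [ 0.7   0.61 -3.07] j [ 0.03  0.24 -0.44  0.88  0.   -0.19]
```

View pics/w3.png

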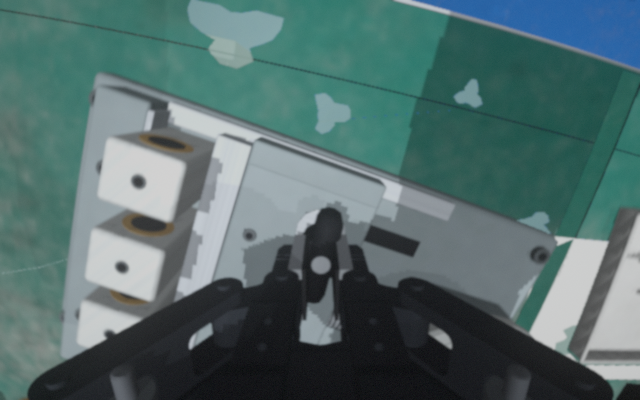

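The moment of -3 N m about z says bolt b is at its stop, having turned about 1.95. I'll release it and go on to a.

```bash
python3 -m handwheel '[[0.55,0,0,0,0],[0.55,0,0,0,0],[0.55,0,0,0,0],[0.55,0,-0.025,0,0],[0.55,0,-0.05,0,0],[0.55,0,-0.055,0,0]]'; python3 -c "
from h import *
st();go([574,81.8,120],0.25)"
```

```text
t: 5.75
eef_pos: [467.5, 97.0, 125.6]
tcp_rot: [0.444, 0.554, -0.549, -0.441]
force: [0.8, 0.1, -0.4]
finger_gap: 38.3
t 5.75 p [467.5  97.  125.6] yaw 1.7892 ytool [ 0.007  0.003 -1.   ] gap 38.3 F [ 0.8  0.1 -0.4] T [ 0.03 -0.01  0.02] j [ 0.03  0.19 -0.35  1.02  0.   -0.19]
row: [-0.0379, 0.0063, -0.1006] roll 1.5392 | yaw 1.789 tilt 0.43
```

```bash
python3 -m handwheel '[[0.55,-0.008,0,-0.02,0.15],[0.55,-0.016,0,-0.04,0.3],[0.55,-0.024,0,-0.06,0.45],[0.55,-0.038,0.006,-0.08,0.6],[0.55,-0.038,0.006,-0.1,0.75],[0.55,-0.038,0.006,-0.1,0.9],[0.55,-0.038,0.006,-0.1,1.05],[0.55,-0.038,0.006,-0.1,1.2]]' >/dev/null;python3 -c "
from h import *
st();go([574,81.8,120],0.25)"
```

```text
t 6.55 p [573.5  81.6 119.6] yaw 0.583 ytool [ 0.007  0.002 -1.   ] gap 38.4 F [-0.7  0.2  0.1] T [-0.02 -0.01 -0.06] j [-0.    0.36 -0.13  1.08  0.    0.98]
row: [0.0006, -0.0004, -0.0001] roll 0.333 | yaw 0.583 tilt 0.4
```

```bash
python3 -m handwheel '[[0.55,0.0005,0,0,0.15],[0.55,0.0005,0,0,0.3],[0.55,0.0005,0,0,0.333],[0.55,0.0005,0,0,0.333]]' >/dev/null;python3 -c "
from h import *
st();go([574,81.8,60],0.25);show('wrist','w4.png')"
```

```text
t 6.95 p [573.8  81.8 119.2] yaw 0.2495 ytool [ 0.006  0.002 -1.   ] gap 39.1 F [-0.1  0.1  0.4] T [-0.03  0.01 -0.01] j [-0.    0.36 -0.13  1.08  0.    1.32]
row: [-0.0002, 0.0592, -0.0001] roll -0.0005 | yaw 0.249 tilt 0.38
```

View pics/w4.png

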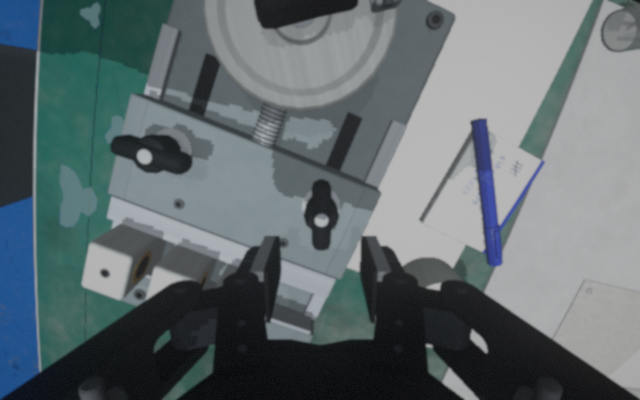

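Wing a stands vertical at (321,215), centred between the fingers, and wing b has been turned (150,153). I'll descend and grip.

```bash
python3 -m handwheel '[[0.55,0,0.03,0,0],[0.55,0,0.05,0,0],[0.55,0,0.058,0,0],[0.55,0,0.06,0,0],[1,0,0.06,0,0],[1,0,0.06,0,0],[1,0,0.06,0,0],[1,0,0.06,0,0]]' 60 >/dev/null; python3 -m handwheel '[[1,0,0,0,0],[1,0,0,0,0]]'; python3 -m handwheel '[[1,0,-0.0005,0,-0.13],[1,0,-0.001,0,-0.26],[1,0,-0.0015,0,-0.39],[1,0,-0.002,0,-0.52],[1,0,-0.0025,0,-0.65],[1,0,-0.003,0,-0.78],[1,0,-0.0035,0,-0.91],[1,0,-0.004,0,-1.04]]'; python3 -c "
from h import *
st()"
```

```text
t: 8.0
eef_pos: [574.7, 82.0, 60.5]
tcp_rot: [-0.701, -0.092, 0.086, 0.702]
force: [-1.3, -0.5, 1.4]
finger_gap: 10.7
t: 8.8
eef_pos: [574.7, 82.0, 64.8]
tcp_rot: [0.565, 0.43, -0.424, -0.563]
force: [-0.9, 0.4, 3.5]
finger_gap: 10.7
t 8.8 p [574.7  82.   64.8] yaw 1.2966 ytool [ 0.008  0.002 -1.   ] gap 10.7 F [-0.9  0.4  3.5] T [ 0.02  0.44 -0.13] j [-0.    0.4  -0.21  0.95  0.    0.27]
```

```bash
python3 -m handwheel '[[1,0,0,0,-0.13],[1,0,-0.0005,0,-0.26],[1,0,-0.001,0,-0.39],[1,0,-0.0015,0,-0.5],[1,0,-0.002,0,-0.58]]' >/dev/null; python3 -c "
from h import *
st()"
```

```text
t 9.3 p [574.6  82.   67.3] yaw 1.881 ytool [ 0.009  0.002 -1.   ] gap 11.2 F [-1.  -1.   3.6] T [-0.03  0.5  -0.05] j [-0.    0.4  -0.21  0.96  0.   -0.31]
```

```bash
python3 -m handwheel '[[1,0,-0.0005,0,-0.1],[1,0,-0.001,0,-0.2],[1,0,-0.001,0,-0.27]]' >/dev/null; python3 -c "
from h import *
st()"
```

```text
t 9.6 p [574.5  82.   68.3] yaw 2.1542 ytool [ 0.008  0.002 -1.   ] gap 10.6 F [-0.1 -0.5  3. ] T [ 0.04  0.31 -0.9 ] j [-0.    0.4  -0.21  0.96  0.   -0.59]
```

```bash
python3 -m handwheel '[[1,0,0,0,-0.05],[1,0,0,0,-0.05]]' >/dev/null; python3 -c "
from h import *
st()"; python3 -m handwheel '[[0.55,0,0,0,0],[0.55,0,0,0,0],[0.55,0,0,0,0],[0.55,0,-0.025,0,0],[0.55,0,-0.05,0,0],[0.55,0,-0.1,0,0],[0.55,0,-0.1,0,0]]' >/dev/null; python3 -c "
from h import *
st()"
```

```text
t 9.8 p [574.5  81.9  68.4] yaw 2.2035 ytool [ 0.008  0.003 -1.   ] gap 10.7 F [0.1 1.2 1.9] T [ 0.13  0.27 -1.3 ] j [-0.    0.4  -0.21  0.96  0.   -0.64]
t 10.5 p [576.1  81.7 174.5] yaw 2.2034 ytool [ 0.018  0.003 -1.   ] gap 38.2 F [-0.6  1.  -0. ] T [ 0.01 -0.05 -0.01] j [-0.    0.32 -0.03  1.2   0.   -0.64]
```

```bash
python3 -c "
from h import *
go([528,189.5,170],2.016)"
```

```text
row: [0.1154, 0.0039, -0.0249] roll 0.1874 | yaw 2.203 tilt 1.02
```

```bash
python3 -m handwheel '[[0.55,0.04,0.003,-0.01,0.1],[0.55,0.08,0.003,-0.02,0.18],[0.55,0.115,0.003,-0.025,0.187],[0.55,0.115,0.003,-0.025,0.187],[0.55,0.115,0.003,-0.025,0.187]]' >/dev/null
python3 - <<'E'
from h import *
st(); p,Rm,s=tcp(); np.savez("pics/w5p.npz",p=p,R=Rm)
pic,d=show("wrist","w5.png"); np.save("pics/w5.npy",d)
show("scene","s5.png")
E
```

```text
t 11.0 p [528.  189.9 170.8] yaw 2.0184 ytool [ 0.018  0.002 -1.   ] gap 38.5 F [ 0.4 -0.2  0.3] T [-0.02 -0.   -0.01] j [ 0.2   0.29 -0.09  1.17 -0.   -0.25]
```

View pics/w5.png

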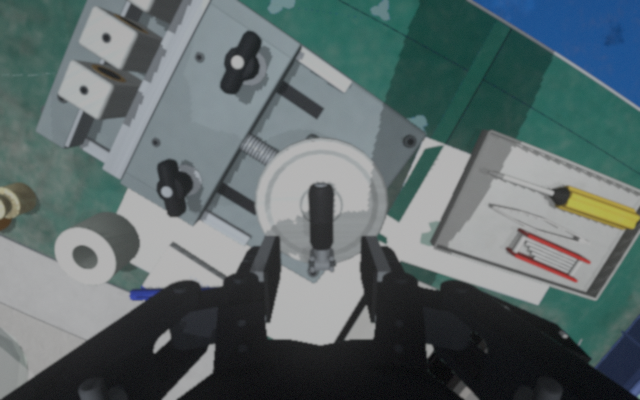

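The handle lies vertical in the picture, free end at (321,184) and hinge at (320,268), with the wheel centred at (321,202). Both wings (240,62) and (170,190) have been turned.

Run:
```python
from h import *
im=cv2.imread("pics/w5.png"); d=np.load("pics/w5.npy"); z=np.load("pics/w5p.npz"); pose=(z["p"],z["R"])
P=cloud("wrist",d,pose)
sel=np.zeros(d.shape,bool); sel[130:290,255:390]=True
m=sel&(P[...,2]>72)&(P[...,2]<83); q=P[m]; c,r=cv2.minEnclosingCircle(q[:,:2].astype(np.float32)); print("wheel",c,r,np.median(q[:,2]))
m=sel&(im.max(2)<60)&(P[...,2]>87)&(P[...,2]<110); m[:, :300]=0; m[:,345:]=0; q=P[m]; r=cv2.minAreaRect(q[:,:2].astype(np.float32)); print("handle",len(q),q[:,2].max(),np.percentile(q[:,2],90),r)
w,V=np.linalg.eigh(np.cov((q[:,:2]-q[:,:2].mean(0)).T)); print(q[:,:2].mean(0),np.arctan2(V[1,1],V[0,1])%np.pi)
# sides view of free end/hinge in pixels -> plane
print(onz("wrist",[(321,184),(320,268)],100,pose))
for n in("scene",):
    pass
go([528,190,81],2.016)
```

```text
wheel (534.7552490234375, 192.7600860595703) 52.20916748046875 75.45358462912473
handle 1269 101.28404220023944 99.86348725057421 ((537.3865966796875, 193.52992248535156), (47.731388092041016, 15.561320304870605), 25.0965576171875)
[536.33160275 193.20692613] 0.45094259538175097
[[513.66432536 182.38469714 100.        ]
 [572.09414994 209.65380959 100.        ]]
row: [0.0019, 0.0898, 0.0017] roll 0.0002 | yaw 2.016 tilt 1.04
```

```bash
python3 -m handwheel '[[0.55,0.0018,0.03,0.003,0],[0.55,0.0018,0.06,0.003,0],[0.55,0.0018,0.08,0.003,0],[0.55,0.0018,0.088,0.003,0],[0.55,0.0018,0.088,0.003,0],[1,0.0018,0.088,0.003,0],[1,0.0018,0.088,0.003,0],[1,0.0018,0.088,0.003,0]]' 40 >/dev/null; python3 -m handwheel '[[1,0,0,0,0],[1,0,0,0,0]]' >/dev/null; python3 -c "
from h import *
st()"
```

```text
t 12.1 p [527.3 189.6  84.1] yaw 2.0166 ytool [ 0.02   0.003 -1.   ] gap 16.5 F [-1.4  1.6  0.4] T [0.21 0.26 0.02] j [ 0.2   0.35 -0.24  0.96 -0.   -0.25]
```

```bash
python3 -m handwheel '[[1,0,-0.005,-0.0003,0],[1,0,-0.01,-0.001,0],[1,0,-0.0148,-0.0022,0],[1,0,-0.0195,-0.004,0],[1,0,-0.024,-0.006,0],[1,0,-0.0282,-0.0087,0],[1,0,-0.0282,-0.0087,0]]' 40 >/dev/null; python3 -c "
from h import *
st();show('wrist','w6.png')"
```

```text
t 12.8 p [535.3 193.7 112.4] yaw 2.0168 ytool [ 0.02   0.003 -1.   ] gap 16.3 F [ 4.2  3.  -8.2] T [ 0.53 -0.66  0.02] j [ 0.2   0.34 -0.18  1.04 -0.   -0.25]
```

View pics/w6.png

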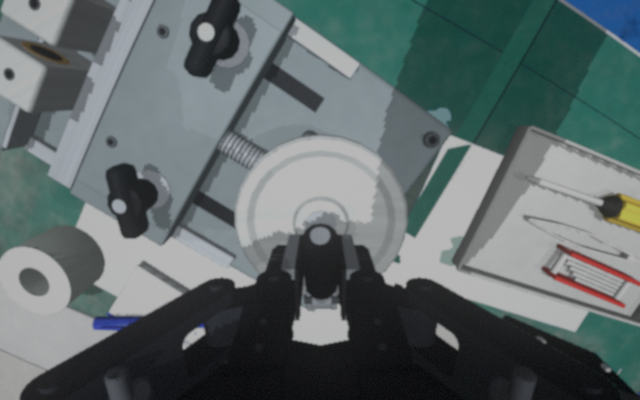

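The handle rises with the grip at (320,240). Carrying on along the arc.

```bash
python3 -m handwheel '[[1,0,-0.004,-0.003,0],[1,0,-0.0077,-0.0065,0],[1,0,-0.011,-0.01,0],[1,0,-0.0139,-0.0143,0],[1,0,-0.0165,-0.0187,0],[1,0,-0.0184,-0.0232,0],[1,0,-0.02,-0.028,0],[1,0,-0.0211,-0.0328,0]]' 40 >/dev/null; python3 -c "
from h import *
st()"; python3 -m handwheel '[[1,0,-0.0002,-0.004,0],[1,0,-0.0005,-0.008,0],[1,0,-0.0005,-0.0085,0],[1,0,-0.0005,-0.0085,0]]' 40 >/dev/null; python3 -c "
from h import *
st();show('wrist','w7.png');
p,d=imaging.read_camera('scene'); cv2.imwrite('pics/s7.png',cv2.resize(p[110:270,180:340],None,fx=3.75,fy=3.75)[:,:,::-1])"
```

```text
t 13.65 p [564.2 207.9 134.6] yaw 2.0169 ytool [ 0.02   0.004 -1.   ] gap 12.3 F [-5.6 -0.6  2.2] T [0.1  1.3  0.07] j [ 0.21  0.37 -0.06  1.12 -0.   -0.23]
t 14.05 p [572.3 211.6 135.5] yaw 2.0168 ytool [ 0.021  0.004 -1.   ] gap -0.3 F [-0.3 -0.7  0.7] T [0.01 0.02 0.02] j [ 0.22  0.39 -0.04  1.13 -0.   -0.23]
```

View pics/w7.png

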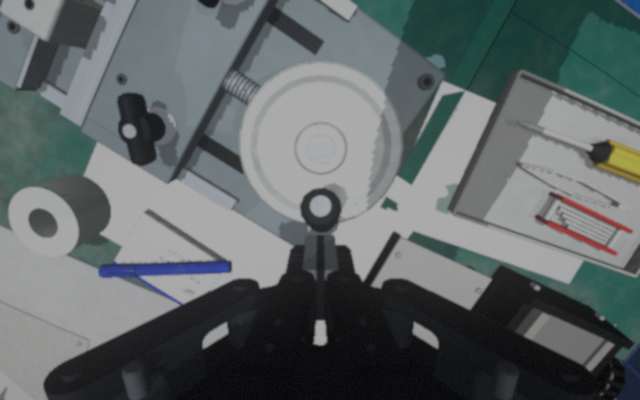

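View pics/s7.png

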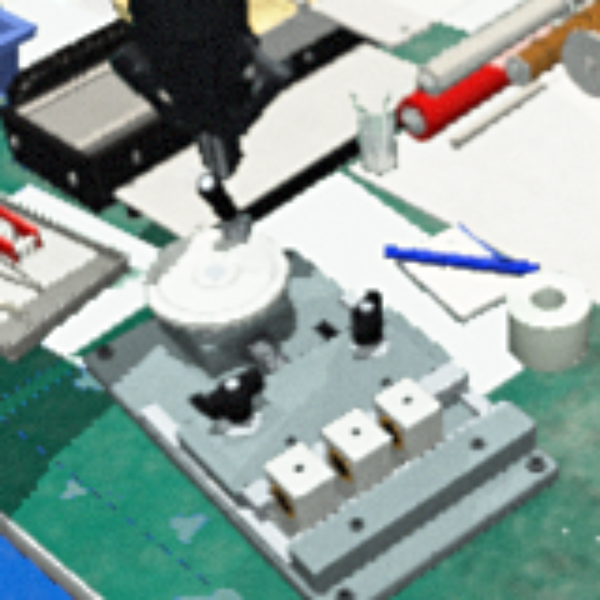

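The handle slipped out of the pads at about 1.1 rad, and its free end is at (320,205). I'll work out its angle.

```bash
cat >> h.py <<'E'
WC=np.array([534.7,192.8])
def handle_angle(uv,pose,ang=0.445,wc=WC,name="wrist"):
    dr=np.array([np.cos(ang),np.sin(ang),0]); pin=np.r_[wc,91]+42*dr
    n=np.array([-dr[1],dr[0],0]); o,d=ray(name,uv,pose); t=((pin-o)@n)/(d[0]@n); X=o+d[0]*t; v=X-pin
    print("tip",X.round(1),"r",np.linalg.norm(v).round(1),"theta",np.arctan2(v[2],-v@dr).round(3))
E
python3 - <<'E'
from h import *
p,Rm,s=tcp(); pose=(p,Rm); handle_angle((320,204),pose)
d=imaging.read_camera("wrist")[1]; print(dep("wrist",d,[(320,204),(320,208),(320,200)],pose))
E
```

```text
tip [544.  197.2 153.5] r 70.1 theta 1.102
[[545.89848743 198.11250931 147.26276685]
 [547.34358739 198.80548053 147.81493756]
 [544.49234306 197.43749019 146.57187139]]
```

```bash
python3 -m handwheel '[[1,0,-0.025,0,0],[0.5,0,-0.045,0,0],[0.5,0,-0.045,0,0],[0.5,0,-0.045,0,0],[0.5,0,-0.045,0.01,0],[0.5,0,-0.045,0.0185,0],[0.5,0,-0.045,0.0185,0]]' 60 >/dev/null; python3 -c "
from h import *
st();go([555.8,202.9,107],2.016)"
```

```text
t 14.9 p [552.7 202.8 179.5] yaw 2.0167 ytool [ 0.019  0.003 -1.   ] gap 42.5 F [-0.9 -0.7 -0.4] T [0.04 0.04 0.05] j [ 0.21  0.33 -0.01  1.21 -0.   -0.24]
row: [-0.0009, 0.0726, -0.0015] roll 0.0007 | yaw 2.017 tilt 1.08
```

```bash
python3 -m handwheel '[[0.5,-0.001,0.03,-0.001,0],[0.5,-0.001,0.055,-0.0015,0],[0.5,-0.001,0.072,-0.0015,0],[0.5,-0.001,0.072,-0.0015,0],[1,-0.001,0.072,-0.0015,0],[1,-0.001,0.072,-0.0015,0],[1,-0.001,0.072,-0.0015,0]]' 60 >/dev/null; python3 -m handwheel '[[1,0,0,0,0],[1,0,0,0,0]]' >/dev/null;python3 -c "
from h import *
st();show('wrist','w8.png')"
```

```text
t 15.8 p [556.  203.6 108.9] yaw 2.0174 ytool [ 0.02   0.005 -1.   ] gap 17.0 F [-0.3  2.2 -2.1] T [0.64 0.32 0.07] j [ 0.21  0.38 -0.13  1.05  0.   -0.24]
```

View pics/w8.png

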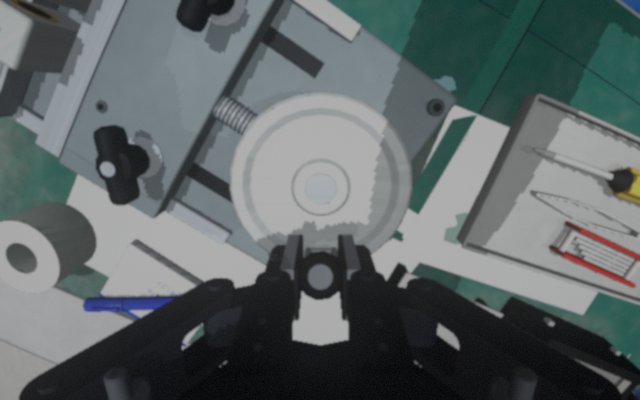

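```bash
python3 -m handwheel '[[1,0,-0.0015,-0.0035,0],[1,0,-0.0025,-0.007,0],[1,0,-0.0033,-0.0105,0],[1,0,-0.0038,-0.014,0],[1,0,-0.0041,-0.0172,0],[1,0,-0.0041,-0.0172,0]]' 60 >/dev/null;python3 -c "
from h import *
st();show('wrist','w9.png')
p,d=imaging.read_camera('side'); cv2.imwrite('pics/d9.png',cv2.resize(p[80:240,220:370],None,fx=4,fy=3.75)[:,:,::-1])"
```

```text
t 16.45 p [569.  210.1 112.2] yaw 2.0171 ytool [ 0.014  0.003 -1.   ] gap 16.9 F [-9.9 -1.8 -0.7] T [-0.39  2.28  0.02] j [ 0.22  0.4  -0.08  1.08 -0.   -0.23]
```

View pics/w9.png

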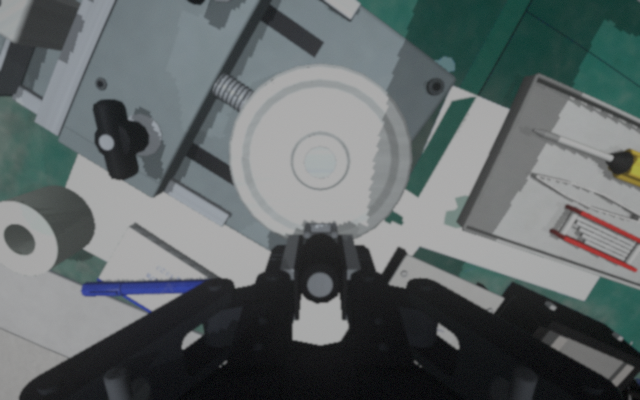

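View pics/d9.png

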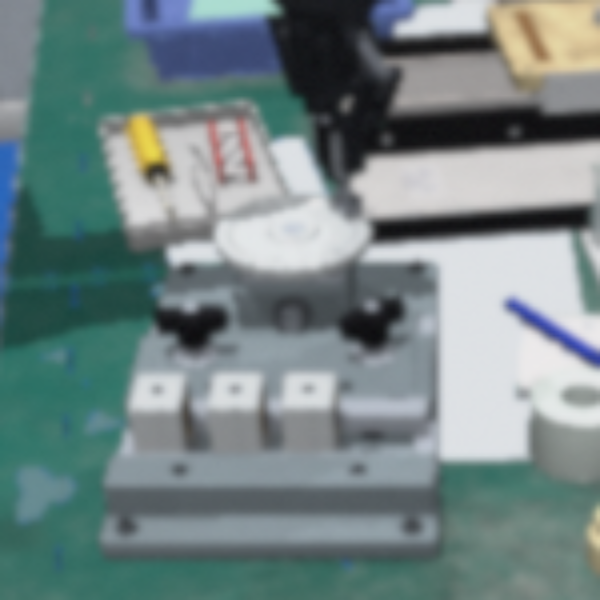

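Run:
```python
from h import *
p,Rm,s=tcp(); pose=(p,Rm); handle_angle((319.5,285),pose)
d=imaging.read_camera("wrist")[1]; print(dep("wrist",d,[(320,284),(320,288)],pose))
# 3D of grasp point
print(p-19*Rm[:,1])
print(onz("wrist",[(320,160)],78,pose))
```

```text
tip [538.2 194.5 195.1] r 110.9 theta 1.22
[[562.01713623 205.85599744 152.58014331]
 [563.66328459 206.64235591 152.32432405]]
[568.70481613 210.03250582 131.28071715]
[[533.65590392 192.09159973  78.        ]]
```

```bash
python3 -m handwheel '[[1,0,0,-0.003,0],[1,0,0,-0.006,0],[1,0,-0.0005,-0.008,0],[1,0,-0.0005,-0.008,0],[1,0,-0.0005,-0.008,0]]' 25 >/dev/null;python3 - <<'E'
from h import *
st();p,Rm,s=tcp();P,d=show('wrist','w10.png'); print(dep("wrist",d,[(320,v) for v in range(284,310,3)],(p,Rm)).round(1))
E
```

```text
t 17.1 p [572.7 212.  112.2] yaw 2.0167 ytool [ 0.007 -0.001 -1.   ] gap 16.5 F [-14.7  -5.    3.4] T [-1.32  3.52  0.01] j [ 0.22  0.41 -0.06  1.09 -0.   -0.23]
[[ 5.652e+02  2.075e+02  1.541e+02]
 [ 5.664e+02  2.081e+02  1.540e+02]
 [ 5.676e+02  2.087e+02  1.537e+02]
 [ 5.686e+02  2.091e+02  1.541e+02]
 [ 5.695e+02  2.095e+02  1.544e+02]
 [ 5.714e+02  2.105e+02  1.531e+02]
 [ 5.726e+02  2.110e+02  1.531e+02]
 [ 6.717e+02  2.579e+02 -1.100e+00]
 [ 6.738e+02  2.589e+02  2.000e-01]]
```

View pics/w10.png

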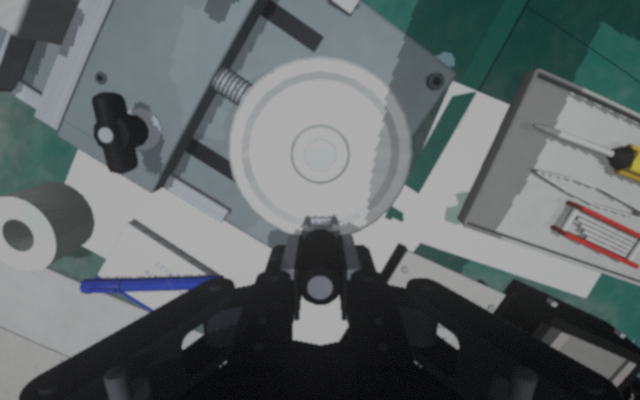

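```bash
cat >> h.py <<'E'
def crank(n=8,step=np.pi/8,r=41.5,z=None,wc=WC):
    p,Rm,s=tcp(); ph=np.arctan2(*(p[:2]-wc)[::-1]); z=p[2] if z is None else z
    print("phase",round(float(ph),3),"rad",np.linalg.norm(p[:2]-wc).round(1))
    out=[]
    for i in range(1,n+1):
        a=ph+i*step; X=np.r_[wc+r*np.array([np.cos(a),np.sin(a)]),z]; out.append([1]+(Rm.T@(X-p)/1000).round(4).tolist()+[0])
    print(out)
E
python3 -c "
from h import *
crank(4,np.pi/12,41.5,112)"
```

```text
phase 0.467 rad 42.6
[[1, 0.0107, 0.0001, 0.0027, 0], [1, 0.0206, 0.0001, 0.0071, 0], [1, 0.0291, 0.0, 0.0139, 0], [1, 0.0355, -0.0001, 0.0226, 0]]
```

```bash
python3 -m handwheel '[[1,0,0,0.001,0],[1,0.0107,0,0.0027,0],[1,0.0206,0,0.0071,0],[1,0.0291,0,0.0139,0],[1,0.0355,0,0.0226,0]]' 40 >/dev/null; python3 -c "
from h import *
st();crank(8,np.pi/8,41.5,112);show('wrist','w11.png')"
```

```text
t 17.65 p [538.  235.8 112.3] yaw 2.0171 ytool [ 0.01   0.002 -1.   ] gap 16.4 F [ 3.4  3.5 -3.8] T [0.86 0.08 0.04] j [ 0.27  0.37 -0.12  1.07 -0.   -0.18]
phase 1.495 rad 43.1
[[1, 0.0038, 0.0001, 0.0162, 0], [1, 0.0027, -0.0, 0.0323, 0], [1, -0.0045, -0.0001, 0.0468, 0], [1, -0.0167, -0.0002, 0.0575, 0], [1, -0.032, -0.0002, 0.0627, 0], [1, -0.0482, -0.0002, 0.0616, 0], [1, -0.0627, -0.0001, 0.0544, 0], [1, -0.0734, 0.0001, 0.0422, 0]]
```

View pics/w11.png

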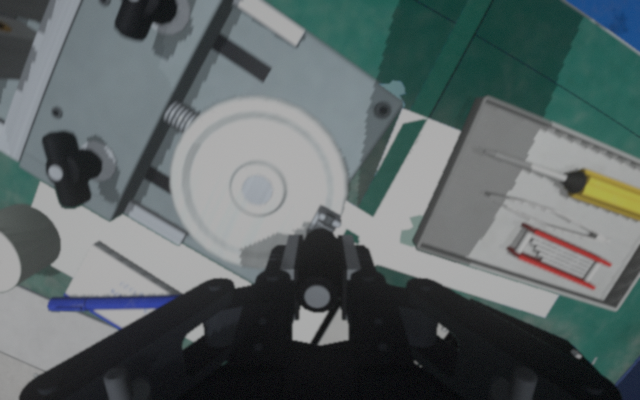

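Wheel and handle turn together. Half a turn per call from here.

```bash
python3 -m handwheel '[[1,0.0035,0,0.0162,0],[1,0.0027,0,0.0323,0],[1,-0.0045,0,0.0468,0],[1,-0.0167,0,0.0575,0],[1,-0.032,0,0.0627,0],[1,-0.0482,0,0.0616,0],[1,-0.0627,0,0.0544,0],[1,-0.0734,0,0.0422,0]]' 40 >/dev/null; python3 -c "
from h import *
st();crank(8,np.pi/8,41.5,112)"
```

```text
t 18.5 p [530.4 152.9 112.2] yaw 2.0183 ytool [ 0.009  0.006 -1.   ] gap 16.5 F [ 1.  17.1 -3.2] T [ 3.68  0.45 -0.05] j [ 0.13  0.32 -0.21  1.04  0.   -0.32]
phase -1.678 rad 40.2
[[1, -0.0068, 0.0003, -0.0145, 0], [1, -0.0062, 0.0005, -0.0306, 0], [1, 0.0005, 0.0006, -0.0454, 0], [1, 0.0123, 0.0008, -0.0564, 0], [1, 0.0275, 0.0009, -0.0621, 0], [1, 0.0437, 0.0009, -0.0615, 0], [1, 0.0584, 0.0008, -0.0548, 0], [1, 0.0694, 0.0007, -0.043, 0]]
```

```bash
sed -i 's/^WC=.*/WC=np.array([534.9,194.3])/' h.py; python3 -c "
from h import *
crank(8,np.pi/8,41,112)"
```

```text
phase -1.679 rad 41.7
[[1, -0.005, 0.0003, -0.0153, 0], [1, -0.0045, 0.0005, -0.0313, 0], [1, 0.0021, 0.0007, -0.0459, 0], [1, 0.0138, 0.0008, -0.0568, 0], [1, 0.0288, 0.0009, -0.0624, 0], [1, 0.0448, 0.0009, -0.0619, 0], [1, 0.0593, 0.0008, -0.0553, 0], [1, 0.0703, 0.0007, -0.0436, 0]]
```

```bash
python3 -m handwheel '[[1,-0.005,0,-0.0153,0],[1,-0.0045,0,-0.0313,0],[1,0.0021,0,-0.0459,0],[1,0.0138,0,-0.0568,0],[1,0.0288,0,-0.0624,0],[1,0.0448,0,-0.0619,0],[1,0.0593,0,-0.0553,0],[1,0.0703,0,-0.0436,0]]' 40 >/dev/null; python3 -c "
from h import *
st();crank(8,np.pi/8,41,112);show('wrist','w12.png')"
```

```text
t 19.3 p [540.3 236.6 112.3] yaw 2.0188 ytool [ 0.01   0.007 -1.   ] gap 16.5 F [ 2.2 -2.2 -6. ] T [-0.48 -0.23  0.01] j [ 0.27  0.38 -0.12  1.07  0.   -0.18]
phase 1.443 rad 42.7
[[1, 0.0045, 0.0001, 0.0158, 0], [1, 0.0043, -0.0001, 0.0318, 0], [1, -0.002, -0.0003, 0.0465, 0], [1, -0.0135, -0.0004, 0.0576, 0], [1, -0.0283, -0.0005, 0.0635, 0], [1, -0.0443, -0.0006, 0.0633, 0], [1, -0.059, -0.0005, 0.057, 0], [1, -0.0702, -0.0004, 0.0455, 0]]
```

View pics/w12.png

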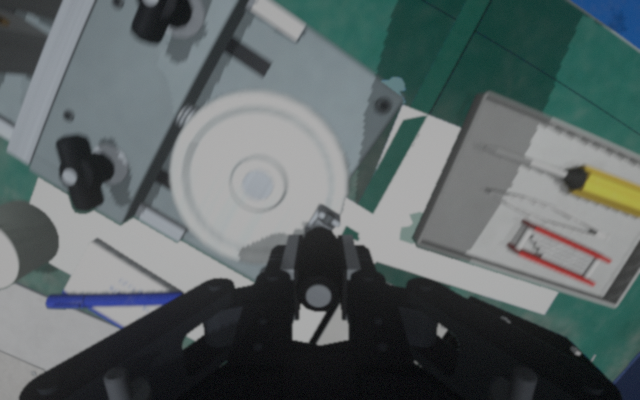

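```bash
python3 -m handwheel '[[1,0.0045,0,0.0158,0],[1,0.0043,0,0.0318,0],[1,-0.002,0,0.0465,0],[1,-0.0135,0,0.0576,0],[1,-0.0283,0,0.0635,0],[1,-0.0443,0,0.0633,0],[1,-0.059,0,0.057,0],[1,-0.0702,0,0.0455,0]]' 40 >/dev/null; python3 -c "
from h import *
st();crank(8,np.pi/8,41,112)"
```

```text
t 20.15 p [527.6 153.7 112.1] yaw 2.0197 ytool [ 0.008  0.008 -1.   ] gap 16.5 F [-1.1  9.9 -0.3] T [ 2.07  0.43 -0.04] j [ 0.13  0.31 -0.21  1.03  0.01 -0.32]
phase -1.75 rad 41.2
[[1, -0.0065, 0.0003, -0.0147, 0], [1, -0.0071, 0.0004, -0.0307, 0], [1, -0.0016, 0.0006, -0.0457, 0], [1, 0.0093, 0.0008, -0.0574, 0], [1, 0.0238, 0.0009, -0.0641, 0], [1, 0.0398, 0.001, -0.0647, 0], [1, 0.0548, 0.001, -0.0592, 0], [1, 0.0666, 0.0009, -0.0483, 0]]
```

```bash
python3 -m handwheel '[[1,-0.0065,0,-0.0147,0],[1,-0.007,0,-0.0307,0],[1,-0.0016,0,-0.0457,0],[1,0.0093,0,-0.0574,0],[1,0.0238,0,-0.0641,0],[1,0.0398,0,-0.0647,0],[1,0.0548,0,-0.0592,0],[1,0.0666,0,-0.0483,0]]' 40 >/dev/null; python3 -c "
from h import *
st();crank(8,np.pi/16,41,112);show('wrist','w13.png')"
```

```text
t 20.95 p [543.6 236.1 112.3] yaw 2.02 ytool [ 0.01   0.009 -1.   ] gap 16.4 F [ 3.  -0.9 -7.5] T [-0.04 -0.27 -0.01] j [ 0.27  0.38 -0.11  1.07  0.01 -0.18]
phase 1.366 rad 42.7
[[1, 0.0029, 0.0003, 0.0079, 0], [1, 0.0057, 0.0002, 0.0154, 0], [1, 0.007, 0.0001, 0.0233, 0], [1, 0.0068, -0.0, 0.0313, 0], [1, 0.0049, -0.0001, 0.0392, 0], [1, 0.0016, -0.0002, 0.0465, 0], [1, -0.0031, -0.0003, 0.053, 0], [1, -0.0089, -0.0004, 0.0585, 0]]
```

View pics/w13.png

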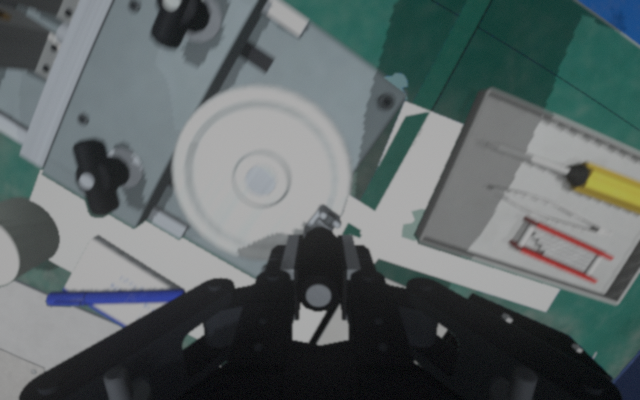

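```bash
python3 -m handwheel '[[1,0.0029,0,0.0079,0],[1,0.0057,0,0.0154,0],[1,0.007,0,0.0233,0],[1,0.0068,0,0.0313,0],[1,0.0049,0,0.0392,0],[1,0.0016,0,0.0465,0],[1,-0.0031,0,0.053,0],[1,-0.0089,0,0.0585,0]]' 40 >/dev/null; python3 -c "
from h import *
st();crank(8,np.pi/32,41,112)"
```

```text
t 21.8 p [495.4 201.3 112.4] yaw 2.0192 ytool [ 0.014  0.007 -1.   ] gap 16.5 F [ 21.4  -1.1 -14.1] T [-0.48 -4.21 -0.1 ] j [ 0.23  0.29 -0.25  1.02  0.   -0.22]
phase 2.966 rad 40.1
[[1, -0.0029, 0.0003, 0.0029, 0], [1, -0.0064, 0.0003, 0.0048, 0], [1, -0.0102, 0.0003, 0.0063, 0], [1, -0.014, 0.0003, 0.0074, 0], [1, -0.018, 0.0003, 0.0081, 0], [1, -0.022, 0.0003, 0.0084, 0], [1, -0.026, 0.0003, 0.0084, 0], [1, -0.03, 0.0003, 0.0079, 0]]
```

```bash
python3 -c "
from h import *
go([497,198,112]);go([497.5,195.5,112])"
```

```text
row: [-0.0037, 0.0004, 0.0] roll 0.0 | yaw 2.019 tilt 0.9
row: [-0.0062, 0.0004, 0.0006] roll 0.0 | yaw 2.019 tilt 0.9
```

```bash
python3 -m handwheel '[[1,-0.002,0,0,0],[1,-0.0037,0,0,0],[1,-0.0062,0,0.0005,0],[1,-0.0062,0,0.0005,0]]' 40 >/dev/null
python3 - <<'E'
from h import *
st();p,Rm,s=tcp();np.savez("pics/w14p.npz",p=p,R=Rm);P,d=show('wrist','w14.png');np.save("pics/w14.npy",d)
p,d=imaging.read_camera('side'); cv2.imwrite('pics/d14.png',cv2.resize(p[80:240,220:370],None,fx=4,fy=3.75)[:,:,::-1])
E
```

```text
t 22.2 p [496.  196.5 112.2] yaw 2.0201 ytool [ 0.011  0.009 -1.   ] gap 16.8 F [-5.4  8.1 -2.9] T [1.5  1.63 0.01] j [ 0.22  0.29 -0.26  1.02  0.01 -0.23]
```

View pics/w14.png

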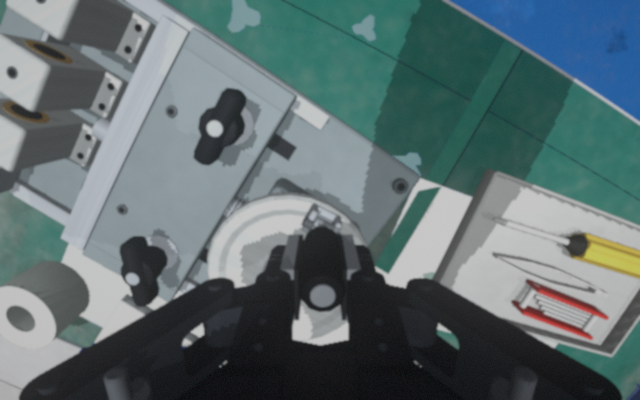

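View pics/d14.png

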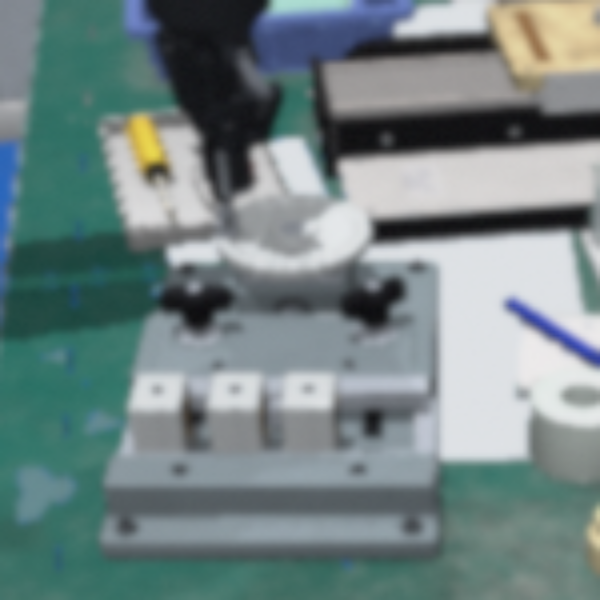

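The jaw is open: the feet show at (130,40), and the tangential force says the wheel is at its stop. The handle is still upright, so I'll release, lift clear and measure its direction.

```bash
python3 -m handwheel '[[0.4,0,0,0,0],[0.4,0,0,0,0],[0.4,0,0,0,0],[0.4,0,-0.04,0,0],[0.4,0,-0.08,0,-0.15],[0.4,0,-0.1,0.02,-0.3],[0.4,0,-0.1,0.03,-0.3],[0.4,0,-0.1,0.03,-0.3]]' >/dev/null
python3 - <<'E'
from h import *
st();p,Rm,s=tcp();np.savez("pics/w15p.npz",p=p,R=Rm);P,d=show('wrist','w15.png');np.save("pics/w15.npy",d)
E
```

```text
t 23.1 p [467.2 182.1 212.1] yaw 2.3173 ytool [ 0.012  0.009 -1.   ] gap 51.3 F [ 0.1 -0.3 -0.1] T [-0.01  0.01  0.  ] j [ 0.2   0.17 -0.14  1.24  0.01 -0.55]
```

View pics/w15.png

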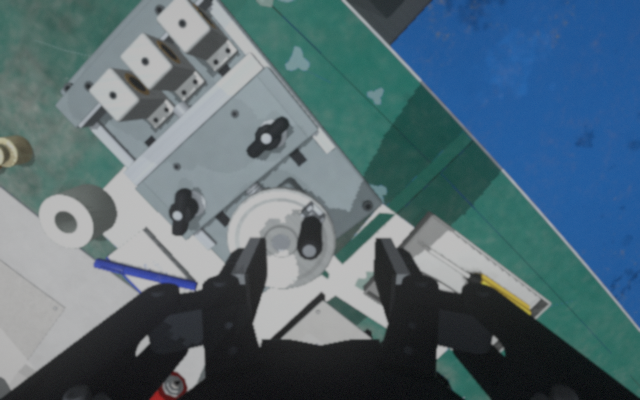

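Run:
```python
from h import *
im=cv2.imread("pics/w15.png"); d=np.load("pics/w15.npy"); z=np.load("pics/w15p.npz"); pose=(z["p"],z["R"])
P=cloud("wrist",d,pose); sel=np.zeros(d.shape,bool); sel[170:300,215:345]=True
m=sel&(P[...,2]>146)&(P[...,2]<160); q=P[m]; print("tip",len(q),q.mean(0))
m=sel&(P[...,2]>105)&(P[...,2]<160)&(im.max(2)<90); q=P[m]; print(len(q),q.min(0),q.max(0))
m=sel&(P[...,2]>72)&(P[...,2]<83); q=P[m]; print("wheel",cv2.minEnclosingCircle(q[:,:2].astype(np.float32)),np.median(q[:,2]))
m=sel&(P[...,2]>84)&(P[...,2]<102); q=P[m]; print("hinge",len(q),q.mean(0),q.min(0),q.max(0))
a=cv2.resize(im[165:305,215:355],None,fx=4,fy=4,interpolation=2); cv2.imwrite("pics/w15z.png",a)
for u0,u1,v0,v1 in((245,295,110,165),(165,205,180,240)):
    s2=np.zeros(d.shape,bool); s2[v0:v1,u0:u1]=1; m=s2&(P[...,2]>72)&(P[...,2]<92); q=P[m]
    w,V=np.linalg.eigh(np.cov((q[:,:2]-q[:,:2].mean(0)).T)); print("wing",q[:,:2].mean(0),np.median(q[:,2]),np.arctan2(V[1,1],V[0,1])%np.pi)
```

```text
tip 540 [491.02995408 193.42764378 152.23844521]
733 [483.25702594 185.47571744 108.59233407] [499.84221407 201.29764431 154.74857038]
wheel ((534.2855224609375, 192.8535614013672), 52.22993469238281) 75.98533010296393
hinge 188 [489.10747144 191.27964293  91.44417106] [483.88001873 184.25842254  84.04380715] [497.83440678 204.87988499  97.56234238]
wing [467.65792134 120.529249  ] 79.31113734609318 3.060747520054064
wing [574.58185884 105.26147665] 78.79474070423345 0.5361791683651003
```

View pics/w15z.png

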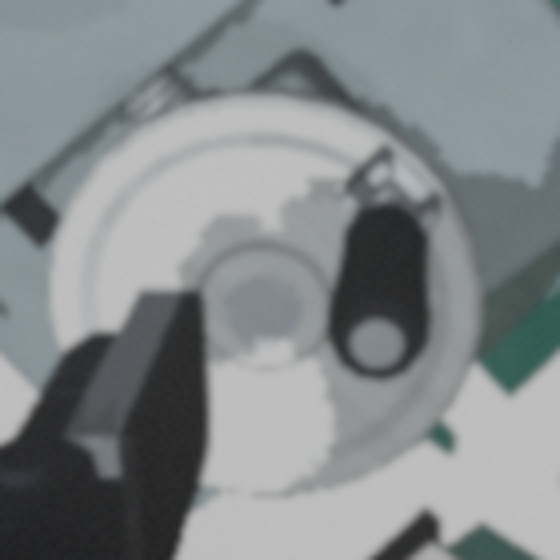

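Run:
```python
from h import *
im=cv2.imread("pics/w15.png"); z=np.load("pics/w15p.npz"); pose=(z["p"],z["R"])
a=cv2.resize(im[90:250,150:310],None,fx=4,fy=4,interpolation=2)[:600]; cv2.imwrite("pics/w15y.png",a)
for nm,(u0,u1,v0,v1) in {"b":(242,295,112,165),"a":(166,206,183,240)}.items():
    m=(im[v0:v1,u0:u1].max(2)<62).astype(np.uint8); k,l,s,c=cv2.connectedComponentsWithStats(m); i=1+s[1:,4].argmax()
    v,u=np.nonzero(l==i); q=onz("wrist",np.c_[u+u0,v+v0],80,pose)[:,:2]
    w,V=np.linalg.eigh(np.cov((q-q.mean(0)).T)); print(nm,len(q),q.mean(0),np.arctan2(V[1,1],V[0,1])%np.pi,cv2.minAreaRect(q.astype(np.float32)))
go([465,193.3,180],1.571)
```

```text
b 609 [467.08417601 121.16469815] 3.0578671449645225 ((467.7206726074219, 120.90092468261719), (19.01279067993164, 42.00414276123047), 69.38603973388672)
a 631 [569.32380804 106.60505875] 0.46164521413648796 ((572.4088745117188, 107.01936340332031), (45.07968521118164, 21.30787467956543), 15.120203018188477)
row: [0.0098, 0.0315, -0.0051] roll 0.7461 | yaw 2.317 tilt 0.83
```

View pics/w15y.png

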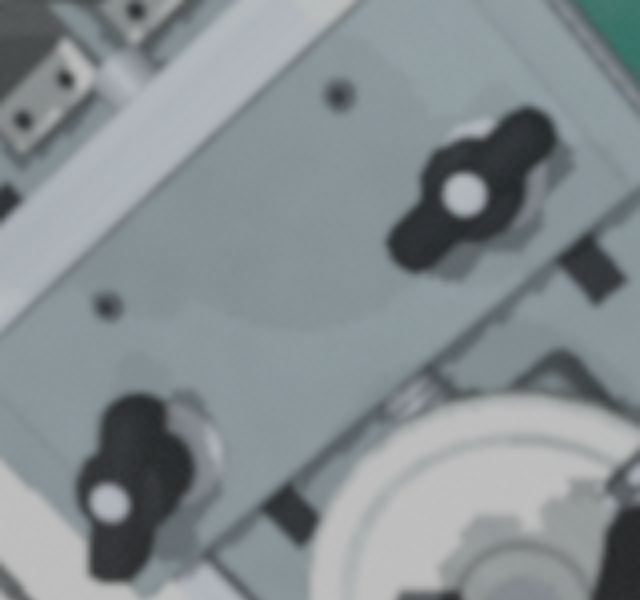

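```bash
python3 -m handwheel '[[1,0.003,0,0,0.15],[1,0.006,0.01,0,0.3],[1,0.0095,0.02,-0.002,0.45],[1,0.0095,0.03,-0.003,0.6],[1,0.0095,0.0315,-0.005,0.745],[1,0.0095,0.0315,-0.005,0.745],[1,0.0095,0.0315,-0.005,0.745]]' 40 >/dev/null; python3 -c "
from h import *
st();go([465,193.3,135],1.571)"
```

```text
t 23.85 p [465.2 193.  179.2] yaw 1.5756 ytool [ 0.01   0.008 -1.   ] gap 0.2 F [0.7 0.5 0.8] T [0.02 0.05 0.01] j [ 0.22  0.19 -0.2   1.17  0.01  0.22]
row: [-0.0001, 0.0442, 0.0007] roll 0.0046 | yaw 1.576 tilt 0.76
```

```bash
python3 -m handwheel '[[1,0,0.025,0,0],[1,0,0.044,0,0],[1,0,0.044,0,0],[1,0,0.044,0,0]]' 40 >/dev/null; python3 -m handwheel '[[1,0,0.002,-0.007,0],[1,0,0.002,-0.014,0],[1,0,0.0015,-0.022,0],[1,0,0.003,-0.03,0],[1,0,0.0045,-0.0377,0],[1,0,0.009,-0.044,0],[1,0,0.0137,-0.0508,0],[1,0,0.0137,-0.0508,0]]' >/dev/null;  python3 -c "
from h import *
st();show('wrist','w16.png')
p,d=imaging.read_camera('scene'); cv2.imwrite('pics/s16.png',cv2.resize(p[110:270,180:340],None,fx=3.75,fy=3.75)[:,:,::-1])"
```

```text
t 25.05 p [517.3 193.7 121.3] yaw 1.5769 ytool [ 0.009  0.008 -1.   ] gap -0.1 F [-0.4  0.5  0.1] T [0.03 0.   0.01] j [ 0.2   0.31 -0.19  1.06  0.01  0.2 ]
```

View pics/s16.png

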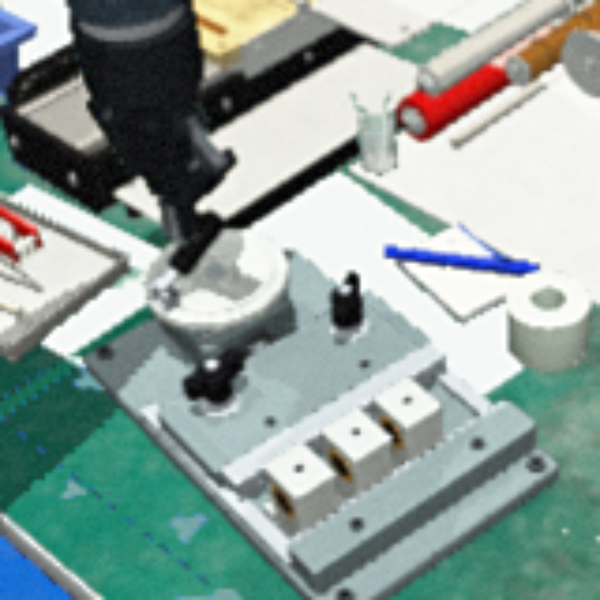

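View pics/w16.png

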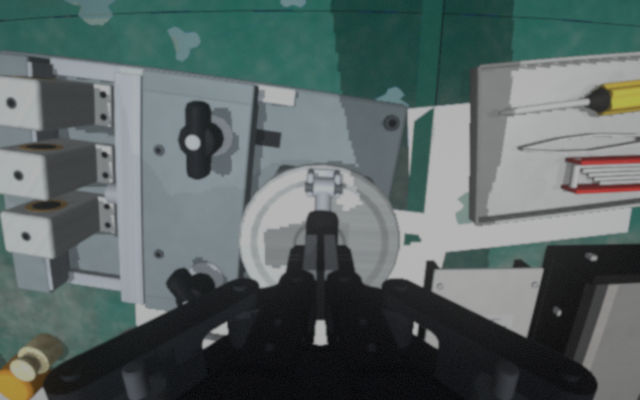

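The handle is leaning inward under the closed fingers, hinge at (323,180) in the wrist view. Now pressing it down flat.

```bash
python3 -m handwheel '[[1,0,0.005,-0.0035,0],[1,0,0.01,-0.0065,0],[1,0,0.015,-0.008,0],[1,0,0.019,-0.009,0],[1,0,0.0225,-0.009,0],[1,0,0.0225,-0.009,0]]' >/dev/null;  python3 -c "
from h import *
st()"; python3 -m handwheel '[[1,0,-0.03,0,0],[1,0,-0.06,0.01,0],[1,0,-0.1,0.02,0],[1,0,-0.1,0.03,0],[1,0,-0.1,0.03,0]]' >/dev/null
python3 - <<'E'
from h import *
st();p,Rm,s=tcp();np.savez("pics/w17p.npz",p=p,R=Rm);P,d=show('wrist','w17.png');np.save("pics/w17.npy",d)
C=cloud("wrist",d,(p,Rm)); im=P
m=(C[...,2]>84)&(C[...,2]<130)&(C[...,0]>470)&(C[...,0]<590)&(C[...,1]>140)&(C[...,1]<245)
m[260:]=0
q=C[m]; print(len(q),q.min(0),q.max(0))
for x in range(485,570,8):
    k=abs(q[:,0]-x)<4
    if k.sum(): print(x,k.sum(),np.percentile(q[k,2],95).round(1),q[k,1].mean().round(1))
E
```

```text
t 25.75 p [526.3 194.   99.7] yaw 1.5771 ytool [ 0.01   0.008 -1.   ] gap -0.0 F [ 1.2 -0.   4.8] T [-0.12 -0.24 -0.02] j [ 0.2   0.34 -0.21  1.01  0.01  0.19]
t 26.25 p [494.4 193.2 200. ] yaw 1.5776 ytool [ 0.011  0.009 -1.   ] gap -0.3 F [-0.4  0.  -0.8] T [-0.04 -0.03 -0.02] j [ 0.21  0.23 -0.1   1.23  0.01  0.2 ]
1078 [484.34718524 184.88603265  84.5166577 ] [530.86481726 205.25465642 101.24020204]
485 120 94.7 194.6
493 238 96.8 195.1
501 116 95.8 194.6
509 216 99.7 194.0
517 192 100.0 193.7
525 188 99.9 193.1
533 8 95.7 195.1
```

View pics/w17.png

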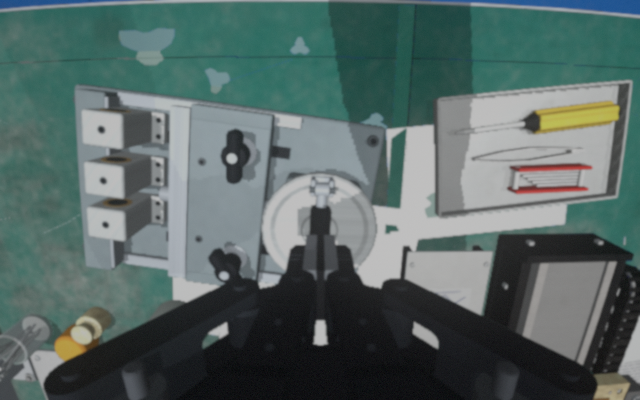

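The handle is flat (sleeve top level at 100 mm). Next, the blocks and the tray.

```bash
python3 -c "
from h import *
go([520,-20,340],1.433)"
```

```text
row: [-0.212, -0.1425, -0.0254] roll 0.1444 | yaw 1.577 tilt 0.75
```

```bash
python3 -m handwheel '[[0,0,-0.05,0,0],[0,-0.03,-0.09,-0.02,0.1],[0,-0.08,-0.13,-0.025,0.144],[0,-0.13,-0.143,-0.025,0.144],[0,-0.18,-0.143,-0.025,0.144],[0,-0.212,-0.143,-0.025,0.144],[0,-0.212,-0.143,-0.025,0.144],[0,-0.212,-0.143,-0.025,0.144]]' >/dev/null
python3 - <<'E'
from h import *
st();p,Rm,s=tcp();np.savez("pics/w18p.npz",p=p,R=Rm);P,d=show('wrist','w18.png');np.save("pics/w18.npy",d)
P,d=show('side','d18.png');np.save("pics/d18.npy",d)
P,d=show('scene','s18.png');np.save("pics/s18.npy",d)
E
```

```text
t 27.1 p [519.8 -21.4 338.9] yaw 1.4302 ytool [ 0.007  0.009 -1.   ] gap 85.4 F [ 0.4  0.5 -0.5] T [ 0.04 -0.02  0.03] j [-0.21  0.19  0.21  1.58  0.01 -0.07]
```

View pics/w18.png

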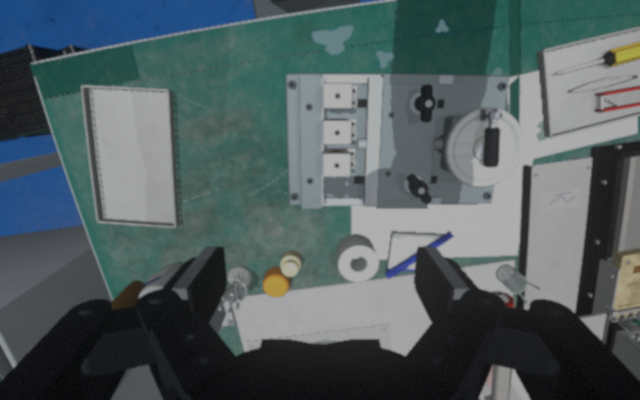

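View pics/s18.png

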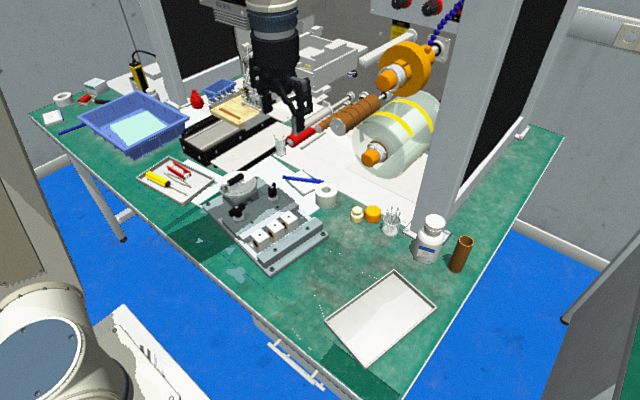

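The wrist view shows the tray (83-178, 86-226), the blocks (338,95), (337,132) and (337,165), and the folded handle (490,147). I'll measure the blocks and the tray.

```bash
cat >> h.py <<'E'
def traymeas(name,d,pose=None):
    P=cloud(name,d,pose)
    m=(P[...,2]>9)&(P[...,2]<24)&(P[...,0]>330)&(P[...,0]<750)&(P[...,1]<-110)&(P[...,1]>-500)
    k,l,s,c=cv2.connectedComponentsWithStats(cv2.dilate(m.astype(np.uint8),np.ones((3,3))))
    i=1+s[1:,4].argmax(); q=P[m&(l==i)]; r=cv2.minAreaRect(q[:,:2].astype(np.float32)); print(name,"tray",len(q),np.median(q[:,2]).round(1),r); return r
def blockmeas(name,d,pose=None,lo=70,hi=86,box=(400,600,-60,60)):
    P=cloud(name,d,pose); m=(P[...,2]>lo)&(P[...,2]<hi)&(P[...,0]>box[0])&(P[...,0]<box[1])&(P[...,1]>box[2])&(P[...,1]<box[3])
    k,l,s,c=cv2.connectedComponentsWithStats(m.astype(np.uint8))
    for i in range(1,k):
        if s[i,4]>60: q=P[l==i]; print(name,"blk",s[i,4],np.median(q[:,2]).round(1),cv2.minAreaRect(q[:,:2].astype(np.float32)))
E
python3 - <<'E'
from h import *
z=np.load("pics/w18p.npz");A=(z["p"],z["R"])
for n,f,p in(("wrist","w18",A),("side","d18",None),("scene","s18",None)):
    d=np.load(f"pics/{f}.npy"); traymeas(n,d,p); blockmeas(n,d,p,74)
E
```

```text
wrist tray 1447 15.7 ((488.3063049316406, -300.00762939453125), (130.08399963378906, 208.18283081054688), 78.29878997802734)
wrist blk 716 77.6 ((445.514892578125, 11.85838508605957), (34.42206573486328, 28.193828582763672), 82.09185791015625)
wrist blk 688 77.6 ((488.3683166503906, 5.722463607788086), (34.128658294677734, 29.703176498413086), 82.01351928710938)
wrist blk 637 77.6 ((529.3163452148438, 0.4567279815673828), (34.97551727294922, 29.626123428344727), 81.98538970947266)
side tray 1166 16.6 ((488.24212646484375, -298.43408203125), (130.8076629638672, 209.57998657226562), 78.10636138916016)
side blk 143 78.5 ((444.5417175292969, 11.219795227050781), (36.50492858886719, 29.434734344482422), 79.55293273925781)
side blk 136 78.5 ((487.50262451171875, 5.253145217895508), (36.932701110839844, 29.164409637451172), 80.80660247802734)
side blk 144 78.6 ((528.1627807617188, -0.5345287322998047), (35.81244659423828, 29.507877349853516), 83.86050415039062)
scene tray 606 15.8 ((489.4825744628906, -299.7918395996094), (128.8771514892578, 209.09120178222656), 77.84044647216797)
scene blk 145 77.6 ((529.55126953125, 0.7665176391601562), (37.15033721923828, 30.472328186035156), 84.44526672363281)
scene blk 151 77.4 ((487.8951110839844, 6.2451171875), (36.845394134521484, 30.833354949951172), 76.99012756347656)
scene blk 160 77.5 ((444.2147216796875, 11.77323055267334), (36.495418548583984, 29.581745147705078), 80.36665344238281)
```

```bash
python3 -c "
from h import *
go([529,0.3,120],1.431);st()"
```

```text
row: [0.0183, 0.22, -0.0049] roll 0.0035 | yaw 1.435 tilt 0.71
t 27.25 p [519.7 -19.1 339.8] yaw 1.4345 ytool [ 0.009  0.009 -1.   ] gap 85.6 F [ 0.4 -0.2  0.1] T [ 0.03  0.02 -0.03] j [-0.2   0.19  0.21  1.58  0.01 -0.07]
```

```bash
python3 -m handwheel '[[0.2,0.01,0.04,-0.003,0],[0.2,0.0183,0.09,-0.005,0],[0.2,0.0183,0.14,-0.005,0.003],[0.2,0.0183,0.18,-0.005,0.003],[0.2,0.0183,0.21,-0.005,0.003],[0.2,0.0183,0.22,-0.005,0.003],[0.2,0.0183,0.22,-0.005,0.003]]' >/dev/null; python3 -c "
from h import *
st();go([529,0.3,49],1.431);show('wrist','w19.png')"
```

```text
t 27.95 p [528.5   1.5 119.2] yaw 1.4333 ytool [ 0.006  0.009 -1.   ] gap 68.1 F [0.8 0.  0.4] T [-0.03 -0.01 -0.02] j [-0.16  0.28 -0.25  1.04  0.01 -0.02]
row: [-0.0018, 0.0702, -0.0003] roll 0.0023 | yaw 1.433 tilt 0.65
```

View pics/w19.png

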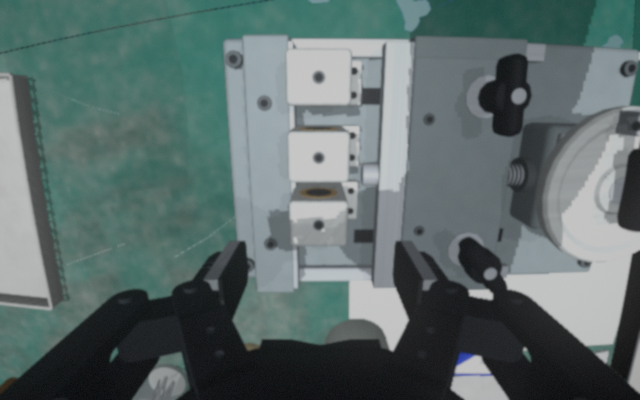

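Fingers stand evenly at (225) and (415) either side of the block column at (320). Descending to grip.

```bash
python3 -m handwheel '[[0.2,-0.001,0.03,0,0],[0.2,-0.0015,0.055,0,0],[0.2,-0.0015,0.068,0,0],[0.2,-0.0015,0.07,0,0],[0.7,-0.0015,0.07,0,0],[1,-0.0015,0.07,0,0],[1,-0.0015,0.07,0,0],[1,-0.0015,0.07,0,0]]' 70 >/dev/null; python3 -m handwheel '[[1,0,0,0,0],[1,0,0,0,0]]' >/dev/null; python3 -c "
from h import *
st()"
```

```text
t 29.0 p [5.313e+02 1.000e-01 5.320e+01] yaw 1.4331 ytool [ 0.013  0.008 -1.   ] gap 34.8 F [ 0.6 -0.8 -1.2] T [-0.03  0.07  0.03] j [-0.16  0.34 -0.35  0.87  0.01 -0.03]
```

```bash
python3 -m handwheel '[[1,0,-0.01,0,0],[1,0,-0.02,0,0],[1,0,-0.035,0,0],[1,0,-0.05,0,0],[1,0,-0.05,0,0]]' 70 >/dev/null
python3 - <<'E'
from h import *
st();go([547.2,-311.8,103],1.365); p,Rm,s=tcp()
P,d=show('wrist','w20.png'); traymeas("wrist",d,(p,Rm)); P,d=show('side','d20.png'); traymeas("side",d)
E
```

```text
t 29.5 p [ 5.318e+02 -5.000e-01  1.057e+02] yaw 1.4332 ytool [ 0.017  0.008 -1.   ] gap 35.4 F [ 1.1 -0.3 -0.5] T [-0.06  0.   -0.05] j [-0.16  0.29 -0.27  1.    0.01 -0.03]
row: [-0.3062, 0.0006, -0.0579] roll 0.0682 | yaw 1.433 tilt 1.08
wrist tray 2550 13.8 ((506.4111328125, -240.91510009765625), (47.9652099609375, 211.13333129882812), 65.27164459228516)
side tray 1167 16.5 ((488.1976013183594, -298.22674560546875), (131.73678588867188, 210.0723419189453), 78.26273345947266)
```

View pics/w20.png

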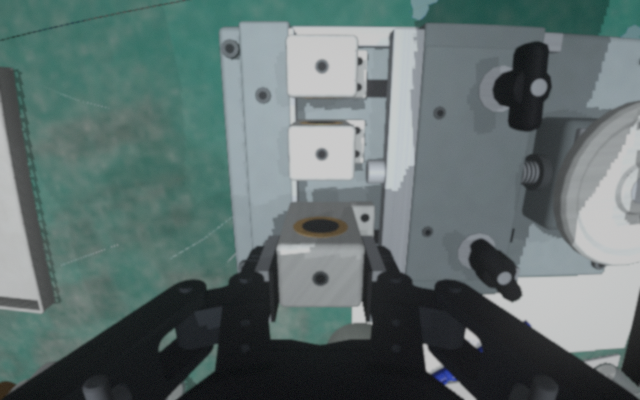

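Run:
```python
from h import *
z=np.load("pics/w18p.npz");A=(z["p"],z["R"]); d=np.load("pics/w18.npy")
for n,u in(("roll",(345,262)),("weight",(290,265)),("orange",(275,282)),("jar",(237,280))): print(n,dep("wrist",d,[u],A).round(0))
```

```text
roll [[685.  -5.  45.]]
weight [[683. -89.  35.]]
orange [[ 712. -119.   29.]]
jar [[ 691. -173.   45.]]
```

```bash
python3 -m handwheel '[[1,-0.03,0,-0.006,0],[1,-0.075,0,-0.015,0.01],[1,-0.12,0,-0.023,0.02],[1,-0.165,0,-0.031,0.03],[1,-0.21,0,-0.04,0.045],[1,-0.255,0,-0.049,0.06],[1,-0.29,0,-0.055,0.068],[1,-0.306,0,-0.058,0.068]]' 70 >/dev/null; python3 -m handwheel '[[1,0,0,0,0],[1,0,0,0,0]]' >/dev/null
python3 - <<'E'
from h import *
st();go([547.2,-311.8,40],1.365); p,Rm,s=tcp()
P,d=show('wrist','w21.png'); traymeas("wrist",d,(p,Rm)); P,d=show('side','d21.png'); traymeas("side",d)
E
```

```text
t 30.6 p [ 545.1 -313.9   98.9] yaw 1.3618 ytool [ 0.012  0.01  -1.   ] gap 34.7 F [-0.7  0.4 -1.7] T [0.02 0.02 0.06] j [-0.66  0.45 -0.03  1.09  0.01 -0.45]
row: [0.0018, 0.0589, -0.0011] roll -0.0032 | yaw 1.362 tilt 0.87
wrist tray 1524 16.5 ((514.5387573242188, -242.0711669921875), (9.37575626373291, 181.60350036621094), 75.92056274414062)
side tray 1092 16.5 ((488.2568359375, -298.2750244140625), (130.8872833251953, 209.61968994140625), 78.10558319091797)
```

View pics/w21.png

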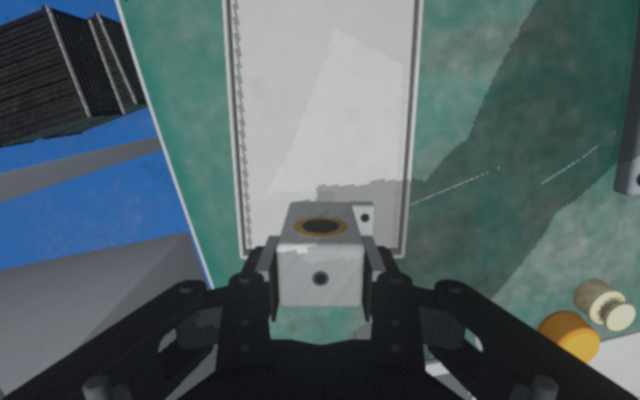

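View pics/d21.png

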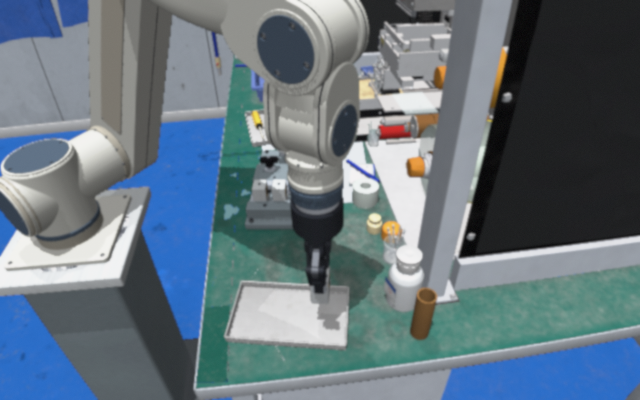

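```bash
python3 -m handwheel '[[1,0.001,0.02,0,0],[1,0.0018,0.04,0,0],[1,0.0018,0.052,0,0],[1,0.0018,0.057,0,0],[1,0.0018,0.0595,0,0],[1,0.0018,0.0595,0,0]]' 70 >/dev/null; python3 -c "
from h import *
st()"
```

```text
t 31.3 p [ 546.8 -310.6   40.5] yaw 1.3637 ytool [ 0.013  0.009 -1.   ] gap 34.9 F [-0.1 -0.2 -0.4] T [0.   0.05 0.01] j [-0.66  0.5  -0.12  0.95  0.01 -0.45]
```

```bash
python3 -m handwheel '[[1,0,0.0015,0,0],[1,0,0.003,0,0],[1,0,0.003,0,0]]' 70 >/dev/null; python3 -c "
from h import *
st()"
```

```text
t 31.6 p [ 546.9 -310.6   37.7] yaw 1.3636 ytool [ 0.013  0.009 -1.   ] gap 34.9 F [ 0.7 -0.4 -2. ] T [-0.03  0.03 -0.05] j [-0.66  0.5  -0.12  0.95  0.01 -0.45]
```

```bash
python3 -m handwheel '[[1,0,0.001,0,0],[0.3,0,0.001,0,0],[0.3,0,0.001,0,0],[0.3,0,0.001,0,0],[0.3,0,-0.02,0,0],[0.3,0,-0.06,0,0],[0.3,0,-0.08,0,0],[0.3,0,-0.08,0,0]]' 70 >/dev/null
python3 - <<'E'
from h import *
st();go([487.8,5.7,120],1.431); p,Rm,s=tcp()
P,d=show('wrist','w22.png'); P,d=show('side','d22.png'); traymeas("side",d); blockmeas("side",d,None,55,75,(380,610,-380,-200)); blockmeas("side",d,None,72)
E
```

```text
t 32.4 p [ 547.2 -312.4  121.2] yaw 1.3637 ytool [ 0.018  0.005 -1.   ] gap 60.0 F [-0.4  0.5  0.7] T [-0.01  0.02 -0.01] j [-0.66  0.43  0.    1.13  0.01 -0.45]
row: [0.299, 0.0018, 0.1236] roll -0.0673 | yaw 1.364 tilt 1.05
side tray 1103 16.6 ((488.2853698730469, -298.41326904296875), (130.21682739257812, 209.4930419921875), 78.11182403564453)
side blk 326 63.3 ((545.0973510742188, -310.4095153808594), (37.51546859741211, 30.58185577392578), 82.04090881347656)
side blk 157 78.5 ((444.3665771484375, 12.538674354553223), (39.83018493652344, 29.776254653930664), 82.27555084228516)
side blk 154 78.3 ((487.57537841796875, 5.1462860107421875), (35.95820236206055, 30.18648910522461), 81.89986419677734)
```

View pics/w22.png

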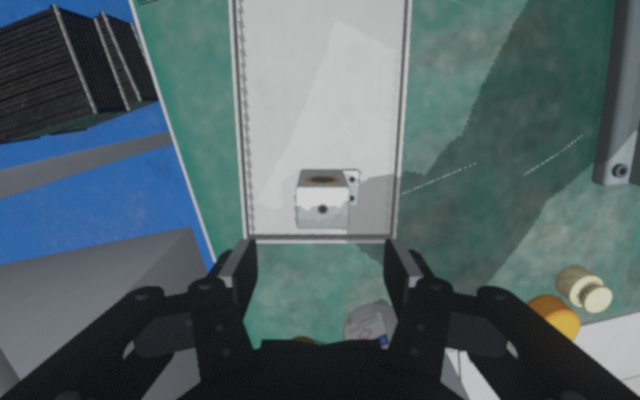

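Block 3 stands in the tray at (322,200), top about 62 mm. Next is the middle block.

```bash
python3 -m handwheel '[[0.2,0.04,0,0.017,-0.01],[0.2,0.085,0,0.035,-0.02],[0.2,0.13,0,0.053,-0.03],[0.2,0.175,0,0.072,-0.04],[0.2,0.22,0,0.09,-0.05],[0.2,0.26,0,0.107,-0.067],[0.2,0.299,0.0018,0.1236,-0.067],[0.2,0.299,0.0018,0.1236,-0.067]]' >/dev/null; python3 -m handwheel '[[0.2,0,0,0,0],[0.2,0,0,0,0]]' >/dev/null
python3 - <<'E'
from h import *
st();go([487.8,5.7,50],1.431); p,Rm,s=tcp(); P,d=show('wrist','w23.png')
E
```

```text
t 33.5 p [483.6  10.7 115.7] yaw 1.4353 ytool [ 0.009  0.01  -1.   ] gap 68.6 F [0.2 0.5 0.2] T [-0.   -0.   -0.03] j [-0.16  0.21 -0.36  1.    0.01 -0.02]
row: [-0.0052, 0.0657, -0.0043] roll 0.0043 | yaw 1.435 tilt 0.77
```

View pics/w23.png

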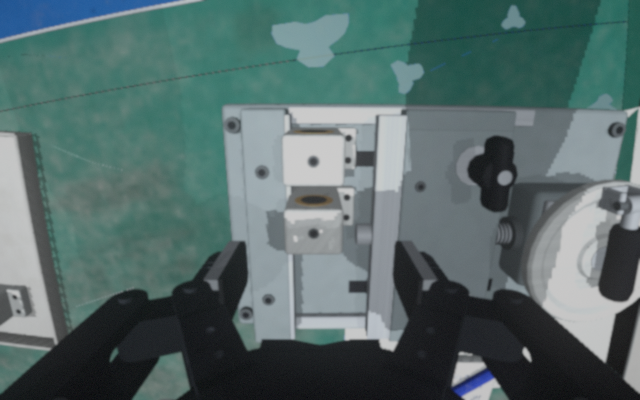

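```bash
python3 -m handwheel '[[0.2,-0.005,0.01,-0.0045,0.004],[0.2,-0.005,0.035,-0.0045,0.004],[0.2,-0.005,0.055,-0.0045,0.004],[0.2,-0.005,0.065,-0.0045,0.004],[0.2,-0.005,0.066,-0.0045,0.004],[0.7,-0.005,0.066,-0.0045,0.004],[1,-0.005,0.066,-0.0045,0.004],[1,-0.005,0.066,-0.0045,0.004]]' 70 >/dev/null; python3 -m handwheel '[[1,0,0,0,0],[1,0,0,0,0],[1,0,0,0,0]]' >/dev/null; python3 -c "
from h import *
st()";python3 -m handwheel '[[1,0,-0.01,0,0],[1,0,-0.02,0,0],[1,0,-0.035,0,0],[1,0,-0.05,0,0],[1,0,-0.05,0,0]]' 70 >/dev/null
python3 - <<'E'
from h import *
st();go([488.5,-299.5,105],1.365)
P,d=show('wrist','w24.png'); P,d=show('side','d24.png'); traymeas("side",d)
E
```

```text
t 34.65 p [489.4   5.9  51.3] yaw 1.431 ytool [ 0.012  0.011 -1.   ] gap 34.8 F [ 1.1  0.8 -0.7] T [ 0.25 -0.16 -0.03] j [-0.17  0.28 -0.45  0.84  0.01 -0.03]
t 35.15 p [489.9   4.9 103.7] yaw 1.431 ytool [ 0.016  0.01  -1.   ] gap 34.5 F [ 0.6  0.3 -3. ] T [-0.02  0.05  0.03] j [-0.17  0.22 -0.37  0.97  0.01 -0.03]
row: [-0.3016, -0.0044, -0.0411] roll 0.066 | yaw 1.431 tilt 1.09
side tray 1158 16.4 ((488.1129150390625, -298.72747802734375), (131.28335571289062, 209.8172149658203), 78.02022552490234)
```

View pics/w24.png

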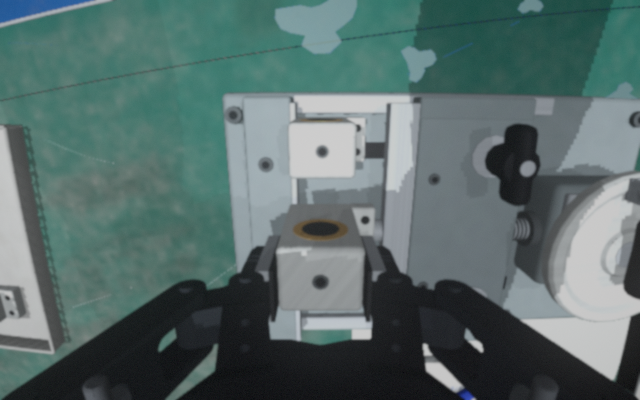

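```bash
python3 -m handwheel '[[1,-0.03,0,-0.004,0],[1,-0.075,0,-0.01,0.01],[1,-0.12,0,-0.016,0.02],[1,-0.165,0,-0.022,0.03],[1,-0.21,-0.002,-0.028,0.045],[1,-0.255,-0.004,-0.034,0.06],[1,-0.29,-0.0044,-0.04,0.066],[1,-0.3016,-0.0044,-0.041,0.066]]' 70 >/dev/null; python3 -m handwheel '[[1,0,0,0,0],[1,0,0,0,0]]' >/dev/null
python3 - <<'E'
from h import *
st();go([488.5,-299.5,38],1.365); p,Rm,s=tcp()
P,d=show('wrist','w25.png'); P,d=show('side','d25.png'); traymeas("side",d)
E
```

```text
t 36.25 p [ 486.5 -301.8  100.8] yaw 1.3614 ytool [ 0.011  0.012 -1.   ] gap 34.8 F [ 0.3  1.2 -1.2] T [-0.05 -0.02 -0.01] j [-0.71  0.36 -0.17  1.04  0.02 -0.5 ]
row: [0.0018, 0.0628, -0.001] roll -0.0036 | yaw 1.361 tilt 0.94
side tray 1062 16.8 ((488.4146728515625, -298.3968200683594), (130.3216094970703, 209.29490661621094), 78.1416015625)
```

View pics/w25.png

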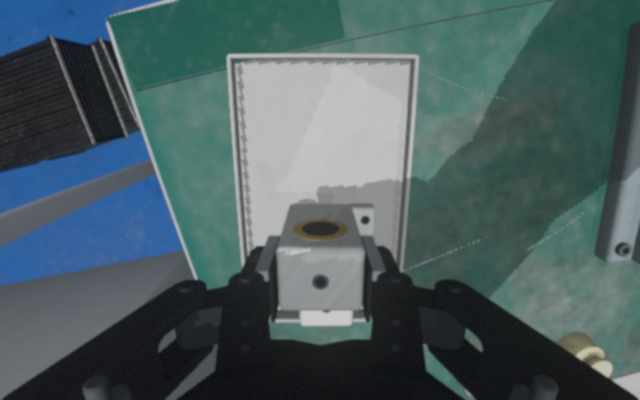

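```bash
python3 -m handwheel '[[1,0.001,0.025,-0.001,0],[1,0.0018,0.045,-0.001,0],[1,0.0018,0.056,-0.001,0],[1,0.0018,0.061,-0.001,0],[1,0.0018,0.064,-0.001,0],[1,0.0018,0.065,-0.001,0],[1,0.0018,0.065,-0.001,0]]' 70 >/dev/null; python3 -c "
from h import *
st()"
```

```text
t 37.05 p [ 489.2 -299.    36.9] yaw 1.3629 ytool [ 0.013  0.011 -1.   ] gap 34.8 F [ 0.2 -0.5 -2.4] T [-0.05  0.04  0.05] j [-0.7   0.42 -0.26  0.89  0.02 -0.5 ]
```

```bash
python3 -m handwheel '[[1,0,0.001,0,0],[1,0,0.0015,0,0],[0.3,0,0.0015,0,0],[0.3,0,0.0015,0,0],[0.3,0,0.0015,0,0],[0.3,0,-0.03,0,0],[0.3,0,-0.07,0,0],[0.3,0,-0.08,0,0]]' 70 >/dev/null
python3 - <<'E'
from h import *
st();go([445,11.6,118],1.431)
P,d=show('side','d26.png'); traymeas("side",d); blockmeas("side",d,None,55,75,(380,610,-380,-200)); blockmeas("side",d,None,72)
E
```

```text
t 37.85 p [ 489.6 -301.   121. ] yaw 1.363 ytool [ 0.017  0.007 -1.   ] gap 59.9 F [-0.7 -1.  -0.2] T [-0.    0.01  0.05] j [-0.71  0.35 -0.14  1.08  0.02 -0.5 ]
row: [0.2966, 0.0045, 0.1081] roll -0.068 | yaw 1.363 tilt 1.05
side tray 1087 16.7 ((488.14990234375, -298.1627502441406), (131.13211059570312, 209.89613342285156), 78.10214233398438)
side blk 334 63.1 ((488.37677001953125, -297.4784240722656), (39.07497787475586, 30.30596351623535), 78.17762756347656)
side blk 339 63.2 ((545.4129028320312, -309.84283447265625), (36.93166732788086, 30.186708450317383), 79.3907470703125)
```

```bash
python3 -m handwheel '[[0.2,0.04,0,0.015,-0.01],[0.2,0.085,0,0.031,-0.02],[0.2,0.13,0,0.047,-0.03],[0.2,0.175,0,0.064,-0.04],[0.2,0.22,0,0.08,-0.05],[0.2,0.26,0.002,0.095,-0.068],[0.2,0.2966,0.0035,0.108,-0.068],[0.2,0.2966,0.0035,0.108,-0.068]]' >/dev/null; python3 -m handwheel '[[0.2,0,0,0,0],[0.2,0,0,0,0]]' >/dev/null
python3 - <<'E'
from h import *
st();go([445,11.6,50],1.431); p,Rm,s=tcp(); P,d=show('wrist','w27.png'); blockmeas("wrist",d,(p,Rm),72)
E
```

```text
t 38.9 p [443.2  15.  117.4] yaw 1.4356 ytool [ 0.015  0.008 -1.   ] gap 68.1 F [ 0.2 -0.6 -0.1] T [-0.01 -0.01  0.05] j [-0.16  0.14 -0.44  0.98  0.01 -0.03]
row: [-0.0038, 0.0674, -0.0014] roll 0.0046 | yaw 1.436 tilt 0.96
wrist blk 2740 77.5 ((444.83721923828125, 11.731782913208008), (36.09864044189453, 29.951738357543945), 82.1627197265625)
```

View pics/w27.png

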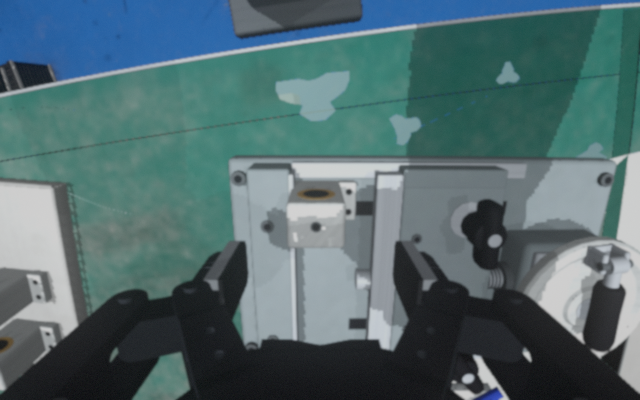

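The last block is at (316,215), measured at (444.8, 11.7).

```bash
python3 -m handwheel '[[0.2,-0.0035,0.01,-0.0015,0.004],[0.2,-0.0035,0.035,-0.0015,0.004],[0.2,-0.0035,0.055,-0.0015,0.004],[0.2,-0.0035,0.065,-0.0015,0.004],[0.2,-0.0035,0.068,-0.0015,0.004],[0.7,-0.0035,0.068,-0.0015,0.004],[1,-0.0035,0.068,-0.0015,0.004],[1,-0.0035,0.068,-0.0015,0.004]]' 70 >/dev/null; python3 -m handwheel '[[1,0,0,0,0],[1,0,0,0,0],[1,0,0,0,0]]' >/dev/null; python3 -c "
from h import *
st()";python3 -m handwheel '[[1,0,-0.01,0,0],[1,0,-0.02,0,0],[1,0,-0.035,0,0],[1,0,-0.05,0,0],[1,0,-0.05,0,0]]' 70 >/dev/null
python3 - <<'E'
from h import *
st();go([429.8,-287.2,105],1.365)
P,d=show('wrist','w28.png'); P,d=show('side','d28.png'); traymeas("side",d)
E
```

```text
t 40.05 p [446.3  11.9  50.7] yaw 1.4312 ytool [ 0.018  0.009 -1.   ] gap 34.9 F [ 1.1  0.8 -0.4] T [ 0.23 -0.12 -0.01] j [-0.17  0.21 -0.55  0.8   0.01 -0.03]
t 40.55 p [446.6  11.1 103. ] yaw 1.4311 ytool [ 0.021  0.008 -1.   ] gap 34.6 F [ 0.8  0.2 -1. ] T [ 0.03 -0.02 -0.  ] j [-0.17  0.15 -0.46  0.94  0.01 -0.03]
row: [-0.2977, -0.0048, -0.0249] roll 0.0661 | yaw 1.431 tilt 1.31
side tray 1103 16.6 ((493.542724609375, -280.3411865234375), (130.76466369628906, 209.39077758789062), 77.8986587524414)
```

View pics/w28.png

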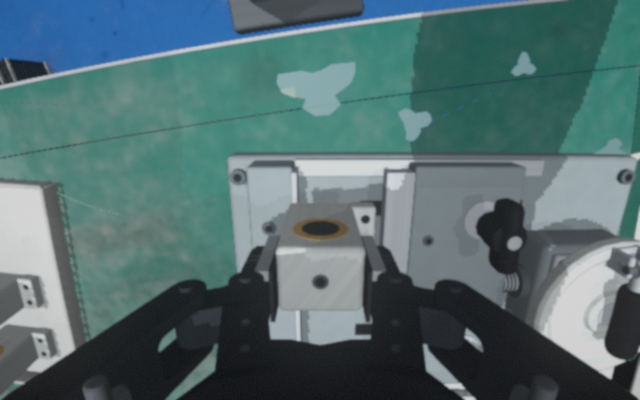

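The side view now puts the tray about 18 mm over (493.5, -280.3). I'll confirm that with the scene view and check the blocks in it.

Run:
```python
from h import *
for n in("side","scene"):
    P,d=show(n,n+'29.png'); traymeas(n,d); blockmeas(n,d,None,55,75,(380,620,-380,-180))
```

```text
side tray 1104 16.9 ((493.5190124511719, -280.4685974121094), (131.00234985351562, 209.44149780273438), 77.94034576416016)
side blk 322 63.3 ((493.60052490234375, -279.8831787109375), (37.837093353271484, 30.077720642089844), 77.63084411621094)
side blk 327 63.3 ((550.290771484375, -292.489501953125), (37.95720672607422, 30.02192497253418), 77.60212707519531)
scene tray 596 15.8 ((494.45623779296875, -281.9643859863281), (129.06646728515625, 209.74501037597656), 77.91027069091797)
scene blk 229 60.9 ((550.6328125, -293.4488525390625), (36.45930862426758, 31.10907745361328), 76.56751251220703)
scene blk 247 60.8 ((493.5605773925781, -281.389892578125), (37.27444839477539, 29.016551971435547), 78.69092559814453)
```

View pics/side29.png

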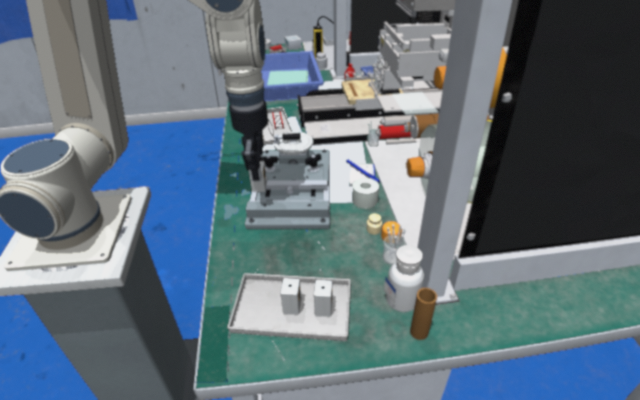

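Both views agree: the tray and its two upright blocks, at (290,295) and (322,298), shifted together. The new slot for the last block is (435.3, -268.7).

```bash
python3 -c "
from h import *
st();go([435.3,-268.7,105],1.361)"
```

```text
t 40.75 p [445.1  11.4 100.3] yaw 1.431 ytool [ 0.017  0.009 -1.   ] gap 34.8 F [-1.  -0.1 -1.6] T [ 0.01  0.02 -0.02] j [-0.17  0.15 -0.47  0.93  0.01 -0.03]
row: [-0.2787, -0.0074, -0.0294] roll 0.07 | yaw 1.431 tilt 1.1
```

```bash
python3 -m handwheel '[[1,-0.03,0,-0.003,0],[1,-0.07,-0.003,-0.007,0.01],[1,-0.11,-0.005,-0.011,0.02],[1,-0.15,-0.007,-0.016,0.03],[1,-0.19,-0.007,-0.02,0.045],[1,-0.23,-0.007,-0.024,0.06],[1,-0.265,-0.0074,-0.028,0.07],[1,-0.2787,-0.0074,-0.0294,0.07]]' 70 >/dev/null; python3 -m handwheel '[[1,0,0,0,0],[1,0,0,0,0]]' >/dev/null
python3 - <<'E'
from h import *
st();go([435.3,-268.7,35],1.361); p,Rm,s=tcp()
P,d=show('wrist','w30.png'); P,d=show('side','d30.png'); traymeas("side",d)
E
```

```text
t 41.75 p [ 434.4 -270.9  103.3] yaw 1.3578 ytool [ 0.015  0.011 -1.   ] gap 35.1 F [-0.7  0.3 -1.3] T [-0.05  0.04 -0.06] j [-0.73  0.26 -0.31  0.99  0.02 -0.52]
row: [0.0014, 0.0684, 0.0004] roll -0.0032 | yaw 1.358 tilt 1.04
side tray 1010 16.9 ((493.6343688964844, -280.5399475097656), (131.07485961914062, 209.13743591308594), 77.91645812988281)
```

View pics/w30.png

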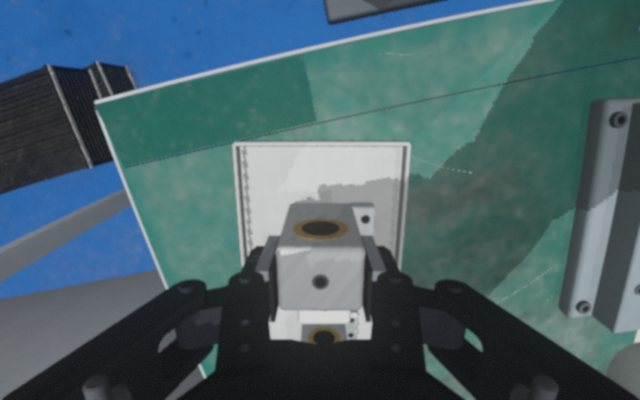

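```bash
python3 -m handwheel '[[1,0.001,0.025,0,0],[1,0.0014,0.045,0,0],[1,0.0014,0.058,0,0],[1,0.0014,0.064,0,0],[1,0.0014,0.067,0,0],[1,0.0014,0.068,0,0],[1,0.0014,0.068,0,0]]' 70 >/dev/null; python3 -c "
from h import *
st()"
```

```text
t 42.55 p [ 436.3 -268.1   36.3] yaw 1.3597 ytool [ 0.016  0.01  -1.   ] gap 34.9 F [-0.8 -0.5 -1.9] T [-0.04 -0.01  0.05] j [-0.73  0.33 -0.41  0.82  0.02 -0.51]
```

```bash
python3 -m handwheel '[[1,0,0.001,0,0],[1,0,0.0015,0,0],[0.3,0,0.0015,0,0],[0.3,0,0.0015,0,0],[0.3,0,0.0015,0,0],[0.3,0,-0.03,0,0],[0.3,0,-0.08,0,0],[0.3,0,-0.13,0,0]]' 70 >/dev/null; python3 -m handwheel '[[0,0.05,-0.05,0,0],[0,0.1,-0.1,0,0],[0,0.15,-0.13,0,0],[0,0.2,-0.13,0,0],[0,0.23,-0.13,0,0],[0,0.23,-0.13,0,0],[0,0.23,-0.13,0,0]]' >/dev/null
python3 - <<'E'
from h import *
st();p,Rm,s=tcp();P,d=show('wrist','w31.png');C=cloud("wrist",d,(p,Rm))
for n in("side","scene"):
    P,dd=show(n,n+'31.png'); traymeas(n,dd); blockmeas(n,dd,None,55,75,(380,620,-380,-180))
E
```

```text
t 44.05 p [480.4 -42.8 301.8] yaw 1.3635 ytool [ 0.017  0.011 -1.   ] gap 85.3 F [0.6 0.  0.7] T [0.01 0.03 0.01] j [-0.27  0.12  0.02  1.46  0.01 -0.06]
side tray 1069 17.0 ((493.6539306640625, -280.5911560058594), (131.1248016357422, 209.11549377441406), 77.8036117553711)
side blk 323 63.2 ((434.7314453125, -266.86279296875), (38.697532653808594, 30.197799682617188), 77.69961547851562)
side blk 327 63.4 ((493.7621154785156, -279.90863037109375), (38.77432632446289, 30.30181121826172), 76.95378112792969)
side blk 326 63.5 ((550.300048828125, -292.65093994140625), (37.47373580932617, 30.058666229248047), 77.73731994628906)
scene tray 596 15.9 ((494.3742980957031, -282.16717529296875), (128.77732849121094, 210.0140380859375), 77.8093490600586)
scene blk 232 61.1 ((550.203369140625, -293.22674560546875), (36.299991607666016, 30.5213680267334), 77.81835174560547)
scene blk 250 60.9 ((493.4636535644531, -281.2377014160156), (36.316993713378906, 31.296035766601562), 78.296630859375)
scene blk 271 60.7 ((435.0299072265625, -267.9989929199219), (37.24769592285156, 29.619361877441406), 78.43716430664062)
```

View pics/w31.png

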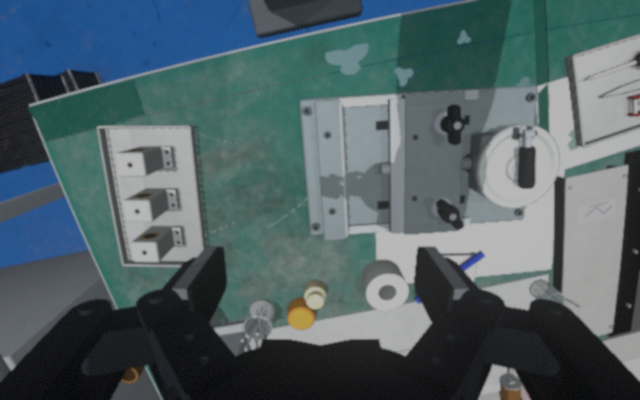

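View pics/side31.png

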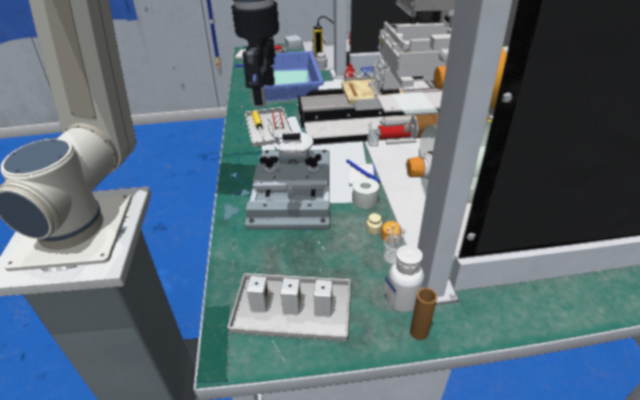

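View pics/scene31.png

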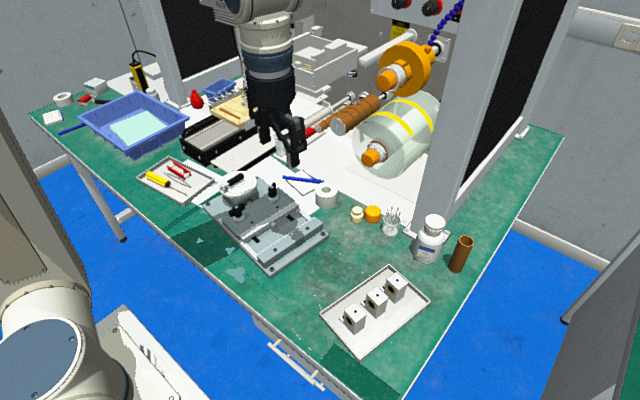

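Three blocks stand upright in the tray (at (258,293), (290,295), (322,298) in the side view), the vise is empty, the jaw is open, the handle is flat and the bystanders are untouched. Handing in.

```bash
python3 -c "
from h import *
st();print(ctrl.sign_off())"
```

```text
t 44.2 p [479.9 -45.8 300.5] yaw 1.3599 ytool [ 0.015  0.01  -1.   ] gap 85.7 F [-0.4  0.8  0.8] T [-0.02 -0.02  0.05] j [-0.28  0.12  0.02  1.46  0.01 -0.07]
the job is handed in; nothing more can be done
None
```

The job is handed in after 44 s of robot time: both lock bolts are loose, the jaw is cranked open, the handle is folded flat, and all three blocks that were present stand in the tray. No verdict is reported.

**Last checks**
- **Blocks and tray:** side and scene views both show the three blocks upright (tops at 61–63 mm), within about 3 mm of the tray's long centre line and at roughly -60, 0 and +58 mm along it. The tray is flat, with its rim at about 16–17 mm all round.
- **Jaw:** the bolts moved 24 mm with it, so it is fully open.
- **Handle:** its top lies level at 100 mm, so it is flat.
- **Bystanders:** in the pictures they look unmoved; I did not re-measure their positions at the end.

**What went wrong or disagreed**
- **Handle slip:** the handle slipped from the pads at about 1.1 rad while I was raising it. I regripped it deeper, raised it to its stop, and later folded it by pushing with closed fingers.
- **Wheel centre:** while cranking, the forces suggested the wheel's centre was about 1.5 mm off my camera estimate, so I corrected for it.
- **Tray knock:** the tray moved about 18 mm while I held the last block. I measured it again and moved that block's place to match.
- **Bolt b:** the pictures show its wing turned by about 1.74 rad against about 1.95 commanded. The 3 N m on the wrist says it reached its end stop, and a start at about 0.17 rad would explain the difference. I did not regrip it to confirm.

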